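Dress the gem locker at the market stall

TASK

Raise the locker's glass door by its handle until the stay locks and holds it up on its own; then set every gem box, those lying crooked inside and those on the counter to the left of the locker, upright on a gold square of its own, centred and square to the outline, so that they stand as one even row. Then press the yellow release button and hold it until the door is well on its way down, let the door sink gently fully shut, and leave the other things on the counter where they are.

Things in the scene. Friction and masses are not known exactly. Their poses are not given: they have to be found in the camera images.
- door_handle (a point): Middle of the brass bar handle (10 mm round, 100 mm long on two legs, parallel to the hinge) at the free edge of the sloping glass door: 35 mm out from the panel, 207 mm along it from the hinge, 17 mm from the edge; it circles the hinge at 210 mm. Shut, it lies on top, 92 mm above the table. Pinch it from above, a finger in front and one behind; the bar can turn between them. It turns with the door.
- door_hinge (a point): Middle of the hinge line of the door (360 mm wide, panel 224 mm long, 8 mm thick, sloping 21.3 degrees down to the robot when shut), at the locker's back top, 135 mm above the table, 115 mm behind the marks, along the locker's y. Locked up, the door stands upright above the hinge line, its free edge 360 mm above the table.
- door (a joint): Door angle, rad: 0 shut, grows as it rises. The stay clicks in at about 1.95 (a pin on the right edge rides over a sprung catch); the stop is at 2.12. Raise to 2.05 or more and let go: it settles at about 1.94 and stays. Lifting itself takes under 8 N at the handle. Hinge damped (0.6 N m s/rad), door 0.4 kg with a light closing spring: let go unlocked, it sinks shut by itself in some 4 to 6 s.
- release_top (a point): Centre of the top of the stay's yellow round release button, outside the locker's right side as the robot sees it: 32 mm across, top 135 mm above the table, 45 mm in front of the hinge line and 258 mm right of the locker's middle. The catch post beside it, 55 mm nearer the locker, stands 196 mm high. Press straight down.
- release (a joint): Travel of the release button and its catch, m: 0 up, 0.012 fully down (4 N at first, 6 N at the bottom); springs back. The catch is clear of the door's pin from about 0.009: hold it fully down some 2 to 3 s until the door has sunk below 1.5 rad. The pin also pushes it down for a moment as the door is raised.
- locker: Fixed red counter-top display locker; origin on the table under the middle of the row of marks, x away from the robot at yaw 0, y along the row. Floor 12 mm above the table. Inner faces: front x = -0.084 (wall 47 mm high), back x = 0.115, sides y = +-0.176 (8 mm walls, 48 mm high at the front, 128 mm at the back). With the door up it is open from above.
- mark0 (a point): Centre of gold square outline number 1 of 5, counted from the right as the robot sees it, on the locker's dark floor (outline 48 mm outside, 42 mm inside; 64 mm from centre to centre, in a straight row along the locker's y). Axes as the locker's.
- mark1 (a point): Centre of gold square outline number 2 of 5, counted from the right as the robot sees it, on the locker's dark floor (outline 48 mm outside, 42 mm inside; 64 mm from centre to centre, in a straight row along the locker's y). Axes as the locker's.
- mark2 (a point): Centre of gold square outline number 3 of 5, counted from the right as the robot sees it, on the locker's dark floor (outline 48 mm outside, 42 mm inside; 64 mm from centre to centre, in a straight row along the locker's y). Axes as the locker's.
- mark3 (a point): Centre of gold square outline number 4 of 5, counted from the right as the robot sees it, on the locker's dark floor (outline 48 mm outside, 42 mm inside; 64 mm from centre to centre, in a straight row along the locker's y). Axes as the locker's.
- mark4 (a point): Centre of gold square outline number 5 of 5, counted from the right as the robot sees it, on the locker's dark floor (outline 48 mm outside, 42 mm inside; 64 mm from centre to centre, in a straight row along the locker's y). Axes as the locker's.
- box0_mid (a point): Centre (half-way up) of the black gem box with a red stone: a square box 36 x 36 mm, 30 mm high, 60 g, white cushion on top with a stone 7 mm high; z up, x and y along its sides. It stands crooked inside the locker at the start. All the gem boxes are alike but for the stone.
- box1_mid (a point): Centre (half-way up) of the black gem box with a green stone: a square box 36 x 36 mm, 30 mm high, 60 g, white cushion on top with a stone 7 mm high; z up, x and y along its sides. It stands crooked inside the locker at the start. All the gem boxes are alike but for the stone.
- box2_mid (a point): Centre (half-way up) of the black gem box with a blue stone: a square box 36 x 36 mm, 30 mm high, 60 g, white cushion on top with a stone 7 mm high; z up, x and y along its sides. It stands on the counter to the left of the locker at the start, if it is there at all. All the gem boxes are alike but for the stone.
- box3_mid (a point): Centre (half-way up) of the black gem box with an amber stone: a square box 36 x 36 mm, 30 mm high, 60 g, white cushion on top with a stone 7 mm high; z up, x and y along its sides. It stands on the counter to the left of the locker at the start, if it is there at all. All the gem boxes are alike but for the stone.
- box4_mid (a point): Centre (half-way up) of the black gem box with a violet stone: a square box 36 x 36 mm, 30 mm high, 60 g, white cushion on top with a stone 7 mm high; z up, x and y along its sides. It stands on the counter to the left of the locker at the start, if it is there at all. All the gem boxes are alike but for the stone.
- box5_mid (a point): Centre (half-way up) of the black gem box with a clear stone: a square box 36 x 36 mm, 30 mm high, 60 g, white cushion on top with a stone 7 mm high; z up, x and y along its sides. It stands on the counter to the left of the locker at the start, if it is there at all. All the gem boxes are alike but for the stone.
- loupe: Bystander, to be left where it is: black loupe, 36 mm wide, 34 mm high; origin in the middle of its underside.
- bead_bowl: Bystander, to be left where it is: brass bowl of beads, 84 mm wide, 30 mm high; origin in the middle of its underside.
- card_box: Bystander, to be left where it is: white card box 80 x 55 x 30 mm; origin in the middle of its underside.
- tall_carton: Bystander, to be left where it is: pale carton 50 x 50 x 70 mm; origin in the middle of its underside.
- ring_cone: Bystander, to be left where it is: wooden ring cone, foot 48 mm wide, 90 mm high; origin in the middle of its underside.
- polish_jar: Bystander, to be left where it is: small jar, 48 mm wide, 55 mm high; origin in the middle of its underside.

How it is judged:
By the outcome, as a careful person would: the job done as asked, in the order asked, and still so for the second after the job is handed in, with the robot touching nothing.
Of box2, box3, box4, box5 only 2 to 3 are there at a start; the rules pass over those that are not, and their reading is None.
At some moment in a run one of box0, box1, box2, box3, box4, box5 may be knocked a few centimetres aside while the robot is not near it.
It also fails if it takes over 210 s, if anything falls off the work surface, if the arm or the gripper's body presses on something with over 40 N, if the wrist force passes 120 N, or if a joint passes its speed limit or range.

ROBOT

A 7-joint arm with a two-finger parallel gripper is mounted at the origin on the work surface. World frame = base frame: x ahead of the robot, y to its left, z up, the work surface at z = 0. Lengths are in mm, angles in rad, forces in N, time in s.
With the tool pointing down it reaches from about 425 to 925 mm from the base axis. Payload 6.8 kg.
Tool frame: the origin (TCP) lies between the finger pads; the fingertips stand 17 mm ahead of it and the grasp point (between the pads) lies 2 mm behind it (manip.tip_extent is the z of the fingertips in the tool frame, in mm); z points along the fingers, y is the line along which they close (so a half turn about z gives the same grasp; the last joint's range is limited). The gripper opens to 88 mm and grips with 3 to 60 N. Pads are 20 mm wide; open, the fingers measure 115 mm over their backs; the gripper's body (75 mm by 178 mm) begins 61 mm behind the grasp point.
Start: joints at [1.17, 0.477, 0.022, 1.555, -0.011, 1.109, -0.083], TCP at [194.837, -646.286, 215.364] pointing down, gripper open.
Joint ranges: [-2.96, 2.96], [-0.34, 2.1], [-1.41, 1.46], [0.24, 2.44], [-1.37, 4.51], [0.17, 1.92], [-2.96, 2.96]. Speed limits (rad/s): [2.39, 2.39, 3.14, 3.14, 3.14, 3.14, 3.14].

INTERFACE

Orientations are given as a rotation vector (axis times angle).
In Python, from station import telemetry, eyes, manip gives the robot as it stands.
- The arm moves only by the shell command python3 -m pendant 'ROWS'. ROWS is JSON, a list of rows, each a list of 3 entries, a list of its own where there are three numbers: the shift along the tool's x, y, z scaled (see below), then the turn, a rotation vector about the tool's x, y, z scaled (see below), then the opening, from 0 (shut) to 1 (fully open). A call has 1 to 8 rows; each row shifts and turns the commanded pose from where the row before left it, along the tool's axes as they then stand; what a row does not reach is not made up. The controller multiplies each number of a shift by 200 mm and each number of a turn by 0.08 rad. A row lasts 1/8 s, in which the tool goes at most 62.5 mm and 10.7 degrees, less where a joint would pass 70% of its speed; a pose out of reach is approached as far as the arm can. A call with a number of a shift or a turn outside -1 to 1 is refused whole. A call with a gripper value outside its range is refused whole. The fingers move at their own pace and stop on an object; the grip force is fixed at half the most. Time passes only in rows, so rows that do not move let the fingers close. It gives the time, the measured TCP pose, the force, the opening and the grip force at its end, in the units of the state.
- telemetry.observe(): the state, without advancing time (a new reading comes with each control period).
- eyes.read_camera(name): name is "scene" or "top" or "wrist"; returns a dict with "img" (420x560x3 uint8, blue, green, red), "range_z" (420x560 float32, mm along the optical axis (not along the pixel's ray), 0 where there is no reading), "fx", "fy", "cx", "cy" (pixels), "R" (3x3) and "t" (3): a world point X has camera coordinates R X + t. Camera axes: x right, y down, z forward; pixel columns grow to the right and rows downward; lengths in mm; the calibration is good to about 2 mm. A picture is of the moment at which its call begins.
- manip.hand_in(): hands the job in; it is judged then, once.
Trained networks look in a picture, given as the dict that the camera call returned (one of the last four; its "shot" number tells which), for a name from the list of things; names that differ only in an ending like _2 or _b are one class to them, and where a whole thing is asked for, a point or a joint stands for the part that bears it (a point fixed in the world has none). Each returns a list of dicts, best first, with "confidence" (0 to 1); they miss things now and then, are a little off and sometimes report something else, mostly with a low value. They report only what shows in the picture. A call takes as long as a camera call.
- eyes.find_in(name, picture): "xy" ([column, row] in pixels, amid what is visible of it).
- eyes.trace(name, picture): "mask" (420x560 bool, what is visible of it) and "xy" ([column, row] in pixels, amid what is visible of it).
- eyes.mark_of(name, picture): "xy" ([column, row] in pixels: a listed point, or the origin of a listed thing).
The state is a dict: "time": time; "q": joint angles; "qd": joint speeds; "joint_torque": joint torques, N m; "tool_pos": TCP position; "ee_rot": TCP orientation; "contact_force": force on the tool from outside, world axes, zero at the start; "ft_torque": the same for the moment, N m; "gripper_width": finger opening in mm; "grasp_force": force on a finger pad.
Only numpy, scipy, OpenCV 4.12 (cv2) and the standard library are available. Lean on these libraries where they do the work, as an engineer would, in place of code of your own. Each camera call takes 0.05 s, during which the arm holds its last target. There are 200 camera calls.

## Working session

There is one attempt and no reset: what is moved stays moved. The work goes in short steps, Python scripts to look and compute and a shell command to move; the robot and the scene stay as the last step left them, time stands still between calls to the robot, and variables do not carry over. Pictures are saved under pics/ and viewed, at most 14 in all, crops included, and the job is handed in when it is done.

```bash
ls; mkdir -p pics; cat > h.py <<'E'
import numpy as np, cv2
from station import telemetry, eyes, manip
def pix2w(c,u,v,z=None):
    """pixel -> world; with z: intersect the plane at height z, else use depth"""
    R=np.array(c["R"]);t=np.array(c["t"])
    ray=np.array([(u-c["cx"])/c["fx"],(v-c["cy"])/c["fy"],1.0])
    o=-R.T@t; d=R.T@ray
    if z is None:
        return o+d*c["range_z"][int(round(v)),int(round(u))]
    return o+d*((z-o[2])/d[2])
E
python3 - <<'E'
from h import *
s=telemetry.observe(); print({k:np.round(v,3).tolist() for k,v in s.items()}, manip.tip_extent)
for n in("scene","top"):
    c=eyes.read_camera(n); cv2.imwrite(f"pics/{n}0.png",c["img"])
    print(n,np.round(-np.array(c["R"]).T@np.array(c["t"])),np.round(c["R"],2).tolist(),c["fx"])
    for nm in["door_handle","door_hinge","release_top"]+[f"mark{i}" for i in range(5)]+["locker"]+[f"box{i}_mid" for i in range(6)]+["loupe","bead_bowl","card_box","tall_carton","ring_cone","polish_jar"]:
        r=eyes.mark_of(nm,c)
        z={"door_handle":92,"door_hinge":135,"release_top":135,"locker":0}.get(nm,12 if nm[:4]=="mark" else (27 if nm in("box0_mid","box1_mid") else 15 if nm[:3]=="box" else 0))
        print(nm,[(round(q["confidence"],2),np.round(q["xy"]).tolist(),np.round(pix2w(c,*q["xy"],z)).tolist()) for q in r[:2]])
E
```

```text
pics
{'time': 0.0, 'q': [1.17, 0.478, 0.022, 1.556, -0.011, 1.109, -0.083], 'qd': [0.001, 0.001, 0.002, -0.001, 0.001, -0.001, -0.001], 'joint_torque': [0.0, -58.286, 1.535, -27.261, -0.054, 0.017, 0.0], 'tool_pos': [194.622, -645.703, 214.413], 'ee_rot': [-3.106, -0.458, 0.001], 'contact_force': [-0.283, 0.427, -0.053], 'ft_torque': [0.003, 0.097, 0.038], 'grasp_force': 0.0, 'gripper_width': 87.897} 17.0
scene [1071. -392.  812.] [[0.62, 0.79, -0.02], [0.54, -0.44, -0.71], [-0.57, 0.43, -0.7]] 397.04479835886764
door_handle [(0.83, [242.0, 226.0], [466.0, -49.0, 92.0])]
door_hinge [(0.89, [295.0, 261.0], [663.0, -41.0, 135.0]), (0.49, [155.0, 266.0], [484.0, -282.0, 135.0])]
release_top [(0.86, [176.0, 313.0], [615.0, -303.0, 135.0])]
mark0 [(0.21, [118.0, 315.0], [453.0, -393.0, 12.0])]
mark1 [(0.21, [118.0, 315.0], [453.0, -393.0, 12.0])]
mark2 [(0.21, [118.0, 315.0], [453.0, -393.0, 12.0])]
mark3 [(0.21, [118.0, 315.0], [453.0, -393.0, 12.0])]
mark4 [(0.21, [118.0, 315.0], [453.0, -393.0, 12.0])]
locker [(0.91, [266.0, 271.0], [560.0, -48.0, 0.0]), (0.55, [416.0, 201.0], [634.0, 
[... 915 characters left out ...]
rk3 []
mark4 []
locker [(0.59, [316.0, 187.0], [556.0, -51.0, 0.0])]
box0_mid []
box1_mid [(0.53, [398.0, 260.0], [369.0, -251.0, 27.0])]
box2_mid []
box3_mid []
box4_mid [(0.81, [170.0, 235.0], [438.0, 320.0, 15.0])]
box5_mid [(0.72, [133.0, 217.0], [484.0, 413.0, 15.0]), (0.56, [193.0, 142.0], [674.0, 260.0, 15.0])]
loupe [(0.68, [214.0, 249.0], [400.0, 211.0, 0.0])]
bead_bowl [(0.57, [451.0, 230.0], [440.0, -396.0, 0.0])]
card_box [(0.75, [128.0, 267.0], [357.0, 430.0, 0.0])]
tall_carton [(0.76, [189.0, 145.0], [669.0, 273.0, 0.0])]
ring_cone [(0.6, [115.0, 162.0], [627.0, 463.0, 0.0]), (0.33, [452.0, 230.0], [441.0, -399.0, 0.0])]
polish_jar [(0.76, [396.0, 259.0], [369.0, -253.0, 0.0])]
```

View pics/scene0.png

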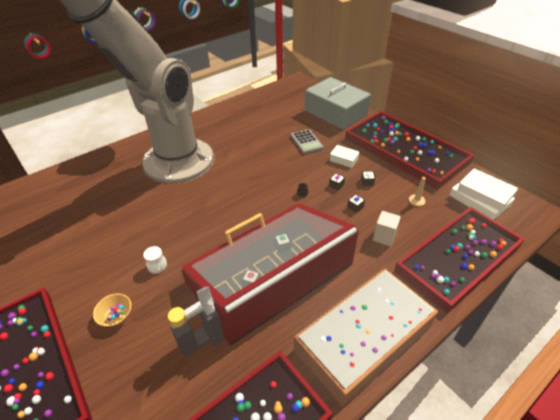

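View pics/top0.png

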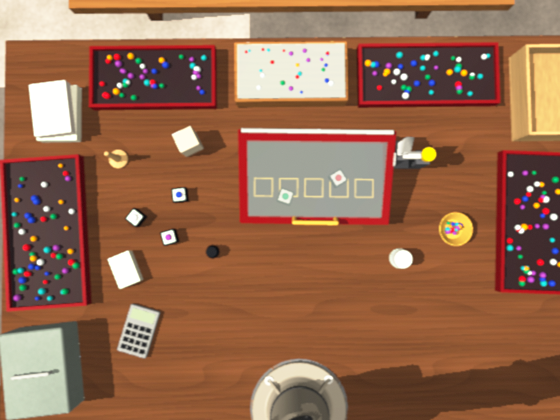

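The two pictures show the red locker in the middle. Red and green boxes lie inside at top-view (338,178) and (285,197). Blue, violet and clear boxes stand on the left counter at (179,195), (169,237) and (136,217). There are five boxes for five marks, and the yellow button is at (429,154). Next I fit the locker pose.

```bash
cat >> h.py <<'E'
from scipy.spatial.transform import Rotation as Ro
import json
def plan(p,q_yaw=None,n=8,dec=3,grip=1,cur=None,R0=None):
    """print the rows to go from the current pose to p (mm), tool-x yaw q_yaw, pointing down"""
    s=telemetry.observe(); cur=np.array(s["tool_pos"]) if cur is None else np.array(cur,float)
    R=Ro.from_rotvec(s["ee_rot"]) if R0 is None else R0
    if q_yaw is None: tgt=R
    else: tgt=Ro.from_euler("z",q_yaw)*Ro.from_euler("x",np.pi)
    dr=(R.inv()*tgt).as_rotvec()/n; step=(np.array(p,float)-cur)/n; rows=[]
    for i in range(n):
        rows.append([np.round(R.inv().apply(step)/200,dec).tolist(),np.round(dr/0.08,dec).tolist(),grip]); R=R*Ro.from_rotvec(dr)
    m=max(np.abs(np.array(r[:2])).max() for r in rows); print("step mm",np.round(np.linalg.norm(step),1),"maxturn",np.round(np.abs(dr).max()/0.08,2))
    for k in range(0,n,8): print(json.dumps(rows[k:k+8]).replace(" ",""))
E
python3 - <<'E'
from h import *
c=eyes.read_camera("top")
im=c["img"].astype(int); h=cv2.cvtColor(c["img"],cv2.COLOR_BGR2HSV)
roi=np.zeros(im.shape[:2],bool); roi[172:205,248:380]=1
b,g,r=im[...,0],im[...,1],im[...,2]
m=roi&(r-b>35)&(g-b>10)
n,l,st,ce=cv2.connectedComponentsWithStats(m.astype(np.uint8))
P=[]
for i in range(1,n):
    if st[i,4]>15: print(st[i],np.round(ce[i],1), np.round(pix2w(c,*(st[i,:2]+(st[i,2:4]-1)/2),12),1))
# handle
hr=np.zeros_like(m);hr[214:232,280:350]=1
hm=hr&(r-b>80)&(g-b>60); ys,xs=np.nonzero(hm); print("handle",xs.min(),xs.max(),ys.min(),ys.max(),xs.mean(),ys.mean(),np.median(c["range_z"][hm]), np.round(pix2w(c,xs.mean(),ys.mean(),95),1))
# white hinge strip ends
wr=np.zeros_like(m);wr[125:140,235:400]=1
w=wr&(im.min(2)>190);ys,xs=np.nonzero(w);k=np.polyfit(xs,ys,1);print("hinge",k,xs.min(),xs.max())
for u in(xs.min(),xs.max()): print(np.round(pix2w(c,u,np.polyval(k,u),139),1))
# button
ym=(r-b>120)&(g-b>110)&(np.indices(m.shape)[1]>410)&(np.indices(m.shape)[1]<445)&(np.indices(m.shape)[0]<170)&(np.indices(m.shape)[0]>140);ys,xs=np.nonzero(ym);print("button",xs.mean(),ys.mean(),len(xs),np.round(pix2w(c,xs.mean(),ys.mean(),135),1),np.median(c["range_z"][ym]))
E
```

```text
[253 177  21  20 178] [263.1 186.1] [557.6  84.1  12. ]
[279 178  20  20 116] [290.9 184.6] [554.2  19.4  12. ]
[304 178  20  20 147] [313.4 187.5] [553.3 -44.2  12. ]
[354 178  20  20 146] [363.3 187.5] [ 551.6 -171.4   12. ]
[329 180  20  18 101] [339.  191.4] [ 549.9 -107.7   12. ]
handle 292 338 217 225 315.290780141844 222.12056737588654 1163.2278 [463.8 -41.9  95. ]
hinge [1.19720015e-02 1.27010058e+02] 241 393
[676.7 127.8 139. ]
[ 668.2 -221.1  139. ]
button 428.33898305084745 153.77966101694915 177 [ 616.8 -302.4  135. ] 1132.3843
```

```bash
python3 - <<'E'
from h import *
plan([463.6,-41.8,190],1.547,16,grip=0.35)
E
```

```text
step mm 41.4 maxturn 0.98
[[[0.135,-0.157,0.008],[-0.0,-0.0,-0.98],0.35],[[0.147,-0.146,0.008],[-0.0,-0.0,-0.98],0.35],[[0.158,-0.134,0.008],[-0.0,-0.0,-0.98],0.35],[[0.168,-0.121,0.008],[-0.0,-0.0,-0.98],0.35],[[0.177,-0.107,0.008],[-0.0,-0.0,-0.98],0.35],[[0.185,-0.093,0.008],[-0.0,-0.0,-0.98],0.35],[[0.191,-0.078,0.008],[-0.0,-0.0,-0.98],0.35],[[0.197,-0.063,0.008],[-0.0,-0.0,-0.98],0.35]]
[[[0.201,-0.048,0.008],[-0.0,-0.0,-0.98],0.35],[[0.204,-0.032,0.008],[-0.0,-0.0,-0.98],0.35],[[0.206,-0.016,0.008],[-0.0,-0.0,-0.98],0.35],[[0.207,0.001,0.008],[-0.0,-0.0,-0.98],0.35],[[0.206,0.017,0.008],[-0.0,-0.0,-0.98],0.35],[[0.204,0.033,0.008],[-0.0,-0.0,-0.98],0.35],[[0.201,0.049,0.008],[-0.0,-0.0,-0.98],0.35],[[0.196,0.064,0.008],[-0.0,-0.0,-0.98],0.35]]
```

```bash
python3 -m pendant '[[[0.135,-0.157,0.008],[0,0,-0.98],0.35],[[0.147,-0.146,0.008],[0,0,-0.98],0.35],[[0.158,-0.134,0.008],[0,0,-0.98],0.35],[[0.168,-0.121,0.008],[0,0,-0.98],0.35],[[0.177,-0.107,0.008],[0,0,-0.98],0.35],[[0.185,-0.093,0.008],[0,0,-0.98],0.35],[[0.191,-0.078,0.008],[0,0,-0.98],0.35],[[0.197,-0.063,0.008],[0,0,-0.98],0.35]]'
python3 -m pendant '[[[0.201,-0.048,0.008],[0,0,-0.98],0.35],[[0.204,-0.032,0.008],[0,0,-0.98],0.35],[[0.206,-0.016,0.008],[0,0,-0.98],0.35],[[0.207,0.001,0.008],[0,0,-0.98],0.35],[[0.206,0.017,0.008],[0,0,-0.98],0.35],[[0.204,0.033,0.008],[0,0,-0.98],0.35],[[0.201,0.049,0.008],[0,0,-0.98],0.35],[[0.196,0.064,0.008],[0,0,-0.98],0.35]]'
python3 -m pendant '[[[0,0,0],[0,0,0],0.35],[[0,0,0],[0,0,0],0.35]]'
python3 - <<'E'
from h import *
c=eyes.read_camera("wrist"); cv2.imwrite("pics/w1.png",c["img"])
print(np.round(-np.array(c["R"]).T@np.array(c["t"])),np.round(c["R"],2).tolist())
r=eyes.mark_of("door_handle",c);print([(q["confidence"],q["xy"],pix2w(c,*q["xy"],92)) for q in r])
plan([463.6,-41.8,93],1.547,4,grip=0.35)
E
```

```text
time: 3.25
tool_pos: [330.1, -342.7, 202.8]
ee_rot: [2.813, 1.398, 0.0]
contact_force: [0.4, 0.9, 1.0]
gripper_width: 30.7
grasp_force: 0.0
time: 4.25
tool_pos: [464.4, -40.6, 190.0]
ee_rot: [2.244, 2.197, 0.0]
contact_force: [0.9, -0.1, -0.8]
gripper_width: 30.9
grasp_force: 0.0
time: 4.5
tool_pos: [463.5, -42.4, 189.7]
ee_rot: [-2.249, -2.194, 0.001]
contact_force: [0.5, 0.3, -1.0]
gripper_width: 30.4
grasp_force: 0.0
[465.  36. 361.] [[1.0, -0.02, -0.0], [-0.02, -0.96, 0.29], [-0.01, -0.29, -0.96]]
[(0.63, [279.7, 209.0], array([462.82365158, -43.85031459,  92.        ]))]
step mm 24.2 maxturn 0.01
[[[0.002,0.0,0.121],[-0.001,0.002,-0.007],0.35],[[0.002,0.0,0.121],[-0.001,0.002,-0.007],0.35],[[0.002,0.0,0.121],[-0.001,0.002,-0.007],0.35],[[0.002,0.0,0.121],[-0.001,0.002,-0.007],0.35]]
```

View pics/w1.png

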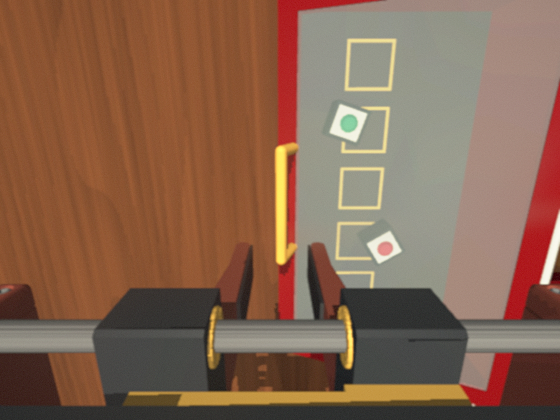

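The wrist view shows the bar at (281,206), centred between the fingers at columns 240 and 320. Next I descend, close and compute the arc.

```bash
python3 -m pendant '[[[0.002,0,0.121],[0,0,0],0.35],[[0.002,0,0.121],[0,0,0],0.35],[[0.002,0,0.121],[0,0,0],0.35],[[0.002,0,0.121],[0,0,0],0.35],[[0,0,0],[0,0,0],0],[[0,0,0],[0,0,0],0],[[0,0,0],[0,0,0],0],[[0,0,0],[0,0,0],0]]'
python3 - <<'E'
from h import *
a=-np.radians(11.7)+np.linspace(0,2.08,33)
P=210*np.c_[-np.cos(a),np.sin(a)]; d=np.diff(P,axis=0)/200
for k in range(0,32,8): print(json.dumps([[[0,round(x,3),round(-z,3)],[0,0,0],0] for x,z in d[k:k+8]]).replace(" ",""))
E
```

```text
time: 5.6
tool_pos: [464.4, -40.3, 93.7]
ee_rot: [2.247, 2.194, 0.001]
contact_force: [-0.2, -1.3, -0.2]
gripper_width: 0.3
grasp_force: 0.0
[[[0,-0.012,-0.067],[0,0,0],0],[[0,-0.007,-0.068],[0,0,0],0],[[0,-0.003,-0.068],[0,0,0],0],[[0,0.002,-0.068],[0,0,0],0],[[0,0.006,-0.068],[0,0,0],0],[[0,0.01,-0.067],[0,0,0],0],[[0,0.015,-0.067],[0,0,0],0],[[0,0.019,-0.066],[0,0,0],0]]
[[[0,0.023,-0.064],[0,0,0],0],[[0,0.027,-0.062],[0,0,0],0],[[0,0.031,-0.061],[0,0,0],0],[[0,0.035,-0.058],[0,0,0],0],[[0,0.039,-0.056],[0,0,0],0],[[0,0.043,-0.053],[0,0,0],0],[[0,0.046,-0.05],[0,0,0],0],[[0,0.049,-0.047],[0,0,0],0]]
[[[0,0.052,-0.044],[0,0,0],0],[[0,0.055,-0.041],[0,0,0],0],[[0,0.057,-0.037],[0,0,0],0],[[0,0.06,-0.033],[0,0,0],0],[[0,0.062,-0.029],[0,0,0],0],[[0,0.063,-0.025],[0,0,0],0],[[0,0.065,-0.021],[0,0,0],0],[[0,0.066,-0.017],[0,0,0],0]]
[[[0,0.067,-0.012],[0,0,0],0],[[0,0.068,-0.008],[0,0,0],0],[[0,0.068,-0.004],[0,0,0],0],[[0,0.068,0.001],[0,0,0],0],[[0,0.068,0.005],[0,0,0],0],[[0,0.068,0.01],[0,0,0],0],[[0,0.067,0.014],[0,0,0],0],[[0,0.066,0.018],[0,0,0],0]]
```

```bash
python3 - <<'E'
from h import *
c=eyes.read_camera("wrist"); cv2.imwrite("pics/w2.png",c["img"])
im=c["img"].astype(int)
for v in(100,150,180,200): 
    for u in range(240,330,8): print(v,u,im[v,u],np.round(pix2w(c,u,v),0)) if im[v,u,2]-im[v,u,0]>100 and im[v,u,1]>110 else 0
E
```

```text
180 272 [ 70 178 238] [461.   4.  95.]
180 280 [ 97 231 254] [465.   5.  97.]
180 288 [ 60 139 194] [470.   4.  94.]
200 272 [ 74 172 234] [460.  -7.  95.]
200 280 [ 94 230 254] [465.  -6.  98.]
200 288 [ 56 125 181] [469.  -8.  93.]
```

View pics/w2.png

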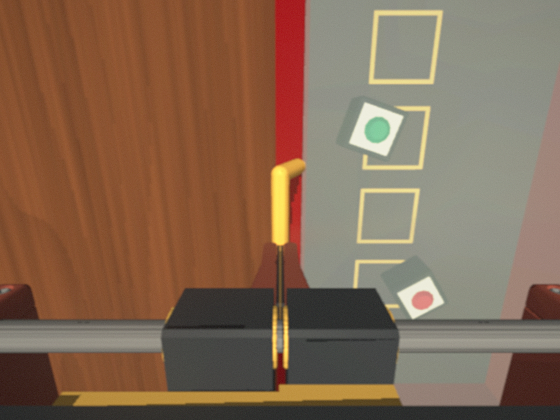

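The closed fingers read 0.3 mm although the bar (280,205) is in line with them, so the grip is unclear. I check the state again, then reopen and regrip.

```bash
python3 -m pendant '[[[0,0,0],[0,0,0],0],[[0,0,0],[0,0,0],0]]'; python3 -m pendant '[[[0,0,0],[0,0,0],0.35],[[0,0,0],[0,0,0],0.35],[[0,0,0],[0,0,0],0.35]]'; python3 - <<'E'
from h import *
c=eyes.read_camera("wrist"); cv2.imwrite("pics/w3.png",cv2.resize(c["img"][150:330,180:380],(800,720))[:600])
E
```

```text
time: 5.9
tool_pos: [463.9, -40.1, 93.0]
ee_rot: [2.247, 2.195, 0.0]
contact_force: [0.4, -0.0, -0.0]
gripper_width: 0.6
grasp_force: 0.0
time: 6.28
tool_pos: [463.9, -40.1, 92.9]
ee_rot: [2.247, 2.195, -0.0]
contact_force: [0.7, -0.4, 0.4]
gripper_width: 26.9
grasp_force: 0.0
```

View pics/w3.png

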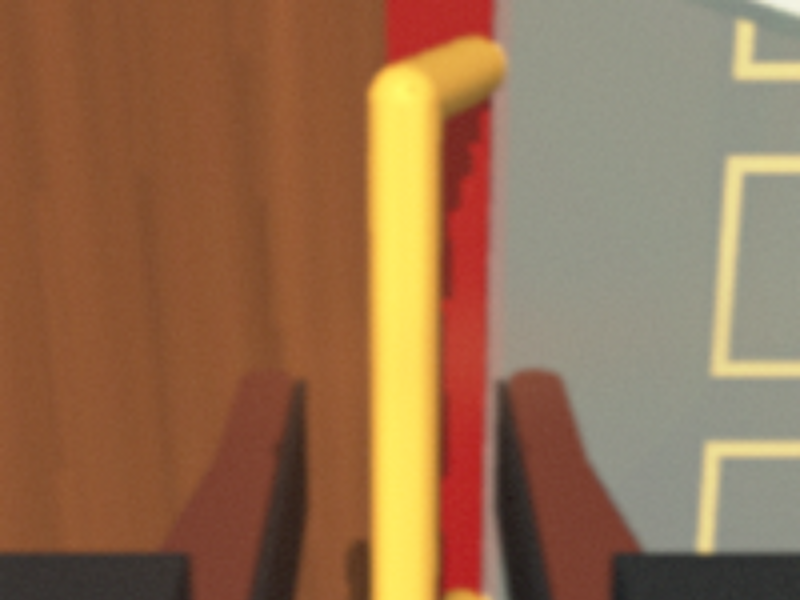

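```bash
python3 - <<'E'
from h import *
c=eyes.read_camera("wrist")
for u,v in[(247,246),(247,256),(240,270),(314,246),(316,256),(320,270),(281,180),(281,220),(281,250),(281,270),(290,270),(280,295),(297,296),(232,310),(330,310)]: print(u,v,c["img"][v,u],np.round(pix2w(c,u,v),1))
c=eyes.read_camera("scene");cv2.imwrite("pics/s1.png",cv2.resize(c["img"][120:330,130:410],(800,600)))
E
```

```text
247 246 [ 48  69 130] [446.1 -28.5 107.6]
247 256 [ 42  61 114] [447.3 -28.7 120. ]
240 270 [ 48  65 123] [445.6 -28.7 134.7]
314 246 [ 58  76 132] [482.2 -29.6 107. ]
316 256 [ 50  68 126] [481.9 -29.6 119.7]
320 270 [ 51  65 123] [482.1 -29.5 134.8]
281 180 [ 99 235 254] [465.2   5.   96.7]
281 220 [100 234 254] [464.7 -17.6  97.3]
281 250 [ 99 230 254] [464.3 -35.9  97.2]
281 270 [100 233 254] [464.  -48.3  97.9]
290 270 [ 41  58 161] [470.  -66.3  63.8]
280 295 [ 97 232 254] [463.  -65.4  97.3]
297 296 [ 35  42 183] [474.8 -87.   64.2]
232 310 [34 42 67] [446.6 -28.5 165.8]
330 310 [ 45  60 116] [482.1 -29.7 165.2]
```

View pics/s1.png

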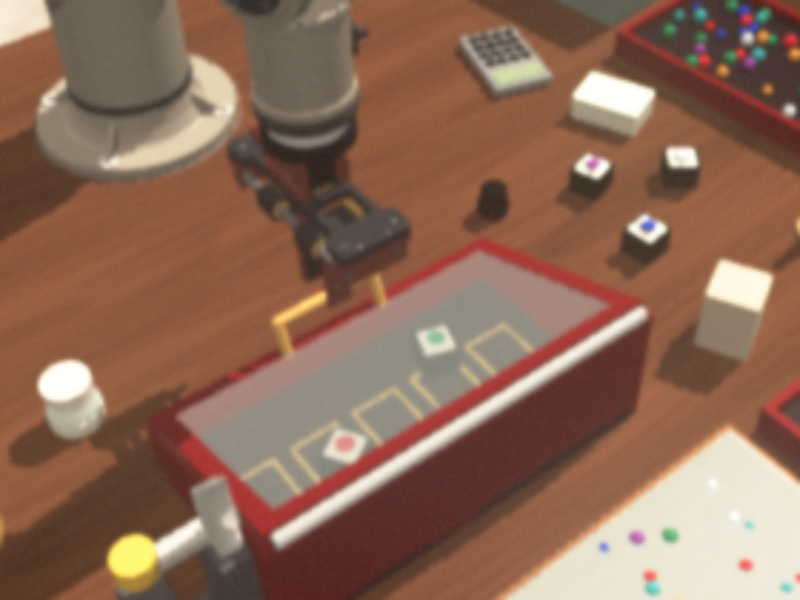

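The depth readings put the fingertips near z = 105, above the bar (top at 97), instead of the 76 expected. So the fingers closed above the bar. I lower in small steps with force checks.

```bash
python3 -m pendant '[[[0,0,0.025],[0,0,0],0.35],[[0,0,0.025],[0,0,0],0.35],[[0,0,0],[0,0,0],0.35],[[0,0,0],[0,0,0],0.35]]'; python3 - <<'E'
from h import *
print(telemetry.observe())
c=eyes.read_camera("wrist")
for u,v in[(247,240),(247,246),(247,256),(314,246),(316,256)]: print(u,v,c["img"][v,u],np.round(pix2w(c,u,v),1))
c=eyes.read_camera("scene")
# finger tip lowest in scene: red-brown finger
cv2.imwrite("pics/s2.png",cv2.resize(c["img"][190:240,210:290],(800,500),interpolation=cv2.INTER_CUBIC))
for v in range(205,236,2): print(v,[(u,np.round(pix2w(c,u,v)).astype(int).tolist()) for u in (244,248,252)])
E
```

```text
time: 6.92
tool_pos: [463.9, -40.0, 82.9]
ee_rot: [-2.247, -2.195, 0.0]
contact_force: [0.7, 0.7, 0.6]
gripper_width: 30.5
grasp_force: 0.0
{'time': 6.925, 'q': array([ 0.39349341,  0.37191039, -0.52012569,  2.13156096,  0.28274289,
        0.70372573, -0.33820894]), 'qd': array([ 2.79746314e-03, -3.13929494e-03, -1.61623535e-03, -3.39850584e-03,
        3.39812687e-04,  9.76207796e-05,  1.51726869e-03]), 'joint_torque': array([-1.25339688e-02, -4.05914319e+01, -3.79347995e+00, -1.88414776e+01,
       -3.55816714e-02, -6.78098761e-03, -2.51000543e-03]), 'tool_pos': array([463.85797153, -40.0460128 ,  82.89312903]), 'ee_rot': array([-2.24732386e+00, -2.19503031e+00,  1.03124869e-04]), 'contact_force': array([0.71374828, 0.74714667, 0.59733096]), 'ft_torque': array([-0.06406592, -0.02963261, -0.0054903 ]), 'grasp_force': 0.0, 'gripper_width': 30.52437863899642}
247 240 [ 42  76 131] [434.3 -64.    1.2]
247 246 [ 49  71 131] [445.9 -29.2  96. ]
247 256 [40 55 92] [447.  -29.7 107.6]
314 246 [ 55  75 131] [482.2 -29.6  96.9]
316 256 [ 50  68 126] [481.9 -29.3 110.1]
205 [(244, [516, -65,
[... 494 characters left out ...]
(252, [550, -69, 200])]
219 [(244, [486, -52, 132]), (248, [543, -75, 192]), (252, [543, -65, 186])]
221 [(244, [483, -51, 123]), (248, [541, -75, 184]), (252, [545, -66, 182])]
223 [(244, [484, -52, 118]), (248, [540, -75, 177]), (252, [544, -66, 175])]
225 [(244, [482, -52, 108]), (248, [489, -44, 109]), (252, [489, -33, 101])]
227 [(244, [481, -51, 100]), (248, [488, -44, 101]), (252, [490, -34, 96])]
229 [(244, [404, -8, 0]), (248, [488, -45, 94]), (252, [469, -22, 62])]
231 [(244, [411, -13, 1]), (248, [466, -32, 60]), (252, [476, -27, 64])]
233 [(244, [466, -45, 61]), (248, [475, -38, 64]), (252, [482, -31, 65])]
235 [(244, [473, -50, 63]), (248, [481, -43, 65]), (252, [491, -37, 70])]
```

View pics/s2.png

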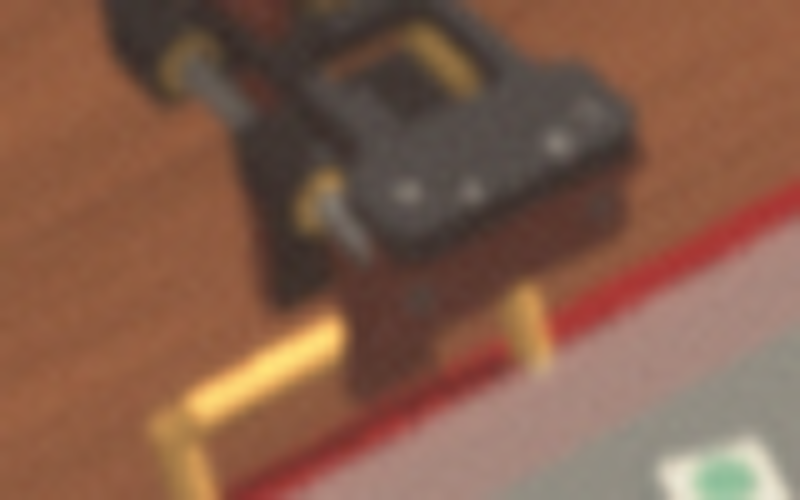

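The scene crop shows the fingertips just at bar level; depth gives a tip height of about 94 with tool_pos z = 82.9. The real tool therefore sits about 28 mm higher than reported, with x and y agreeing. I lower 17 mm more and close.

```bash
python3 -m pendant '[[[0,0,0.03],[0,0,0],0.35],[[0,0,0.03],[0,0,0],0.35],[[0,0,0.025],[0,0,0],0.35],[[0,0,0],[0,0,0],0.35],[[0,0,0],[0,0,0],0.35]]';python3 -m pendant '[[[0,0,0],[0,0,0],0],[[0,0,0],[0,0,0],0],[[0,0,0],[0,0,0],0],[[0,0,0],[0,0,0],0]]'
```

```text
time: 7.65
tool_pos: [464.0, -40.1, 66.0]
ee_rot: [-2.247, -2.195, -0.0]
contact_force: [0.5, 0.0, 0.5]
gripper_width: 30.4
grasp_force: 0.0
time: 8.15
tool_pos: [464.5, -40.1, 66.2]
ee_rot: [2.247, 2.194, 0.001]
contact_force: [1.2, -0.5, 0.3]
gripper_width: 8.8
grasp_force: 30.0
```

```bash
python3 -m pendant '[[[0,-0.012,-0.067],[0,0,0],0],[[0,-0.007,-0.068],[0,0,0],0],[[0,-0.003,-0.068],[0,0,0],0],[[0,0.002,-0.068],[0,0,0],0],[[0,0.006,-0.068],[0,0,0],0],[[0,0.01,-0.067],[0,0,0],0],[[0,0.015,-0.067],[0,0,0],0],[[0,0.019,-0.066],[0,0,0],0]]'
python3 -m pendant '[[[0,0.023,-0.064],[0,0,0],0],[[0,0.027,-0.062],[0,0,0],0],[[0,0.031,-0.061],[0,0,0],0],[[0,0.035,-0.058],[0,0,0],0],[[0,0.039,-0.056],[0,0,0],0],[[0,0.043,-0.053],[0,0,0],0],[[0,0.046,-0.05],[0,0,0],0],[[0,0.049,-0.047],[0,0,0],0]]'
```

```text
time: 9.15
tool_pos: [469.0, -40.3, 174.2]
ee_rot: [-2.246, -2.194, 0.003]
contact_force: [1.1, -0.7, -5.6]
gripper_width: 9.4
grasp_force: 30.0
time: 10.15
tool_pos: [523.1, -41.6, 264.7]
ee_rot: [-2.242, -2.19, 0.016]
contact_force: [-23.1, -0.6, 16.3]
gripper_width: 8.9
grasp_force: 30.0
```

```bash
python3 -m pendant '[[[0,-0.01,-0.01],[0,0,0],0],[[0,-0.01,-0.01],[0,0,0],0],[[0,0,0],[0,0,0],0]]'
python3 - <<'E'
from h import *
c=eyes.read_camera("scene");cv2.imwrite("pics/s3.png",cv2.resize(c["img"][60:330,130:430],(800,600)))
c=eyes.read_camera("wrist")
for nm in["door_handle"]:
    r=eyes.mark_of(nm,c);print([(q["confidence"],q["xy"],pix2w(c,*q["xy"])) for q in r])
E
```

```text
time: 10.52
tool_pos: [526.1, -41.6, 268.0]
ee_rot: [2.246, 2.194, 0.005]
contact_force: [5.0, -0.9, -10.0]
gripper_width: 9.2
grasp_force: 30.0
[(0.73, [280.3, 276.5], array([525.84483263, -42.16430132, 294.74622319]))]
```

View pics/s3.png

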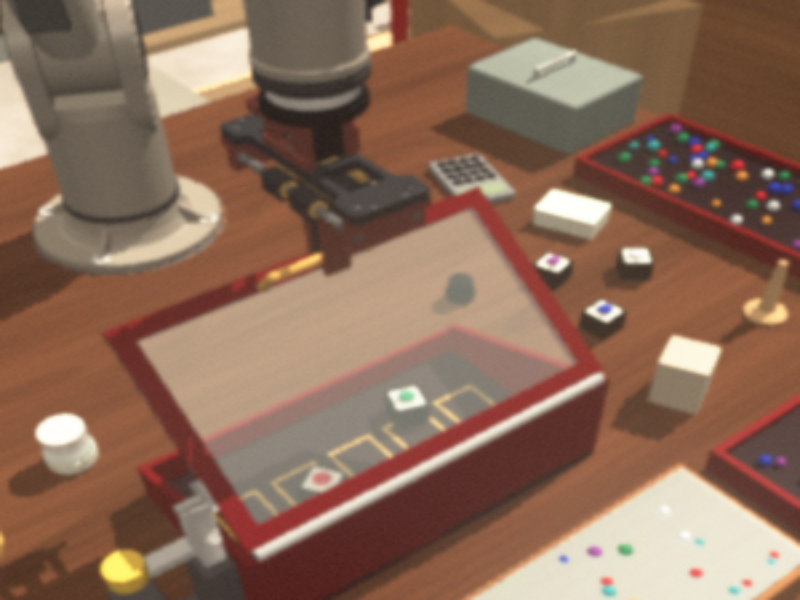

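```bash
python3 -m pendant '[[[0,0.052,-0.044],[0,0,0],0],[[0,0.055,-0.041],[0,0,0],0],[[0,0.057,-0.037],[0,0,0],0],[[0,0.06,-0.033],[0,0,0],0]]'
python3 -m pendant '[[[0,0.062,-0.029],[0,0,0],0],[[0,0.063,-0.025],[0,0,0],0],[[0,0.065,-0.021],[0,0,0],0],[[0,0.066,-0.017],[0,0,0],0]]'
```

```text
time: 11.18
tool_pos: [569.4, -42.7, 300.3]
ee_rot: [-2.247, -2.194, 0.002]
contact_force: [-6.0, 0.6, 2.4]
gripper_width: 9.4
grasp_force: 30.0
time: 11.68
tool_pos: [621.4, -44.0, 320.0]
ee_rot: [2.247, 2.193, 0.001]
contact_force: [-7.2, -0.8, 5.9]
gripper_width: 9.2
grasp_force: 30.0
```

```bash
python3 -m pendant '[[[0,0.067,-0.014],[0,0,0],0],[[0,0.068,-0.01],[0,0,0],0],[[0,0.068,-0.004],[0,0,0],0],[[0,0.068,0.001],[0,0,0],0]]'
python3 -m pendant '[[[0,0.068,0.005],[0,0,0],0],[[0,0.068,0.01],[0,0,0],0],[[0,0.067,0.014],[0,0,0],0],[[0,0.066,0.018],[0,0,0],0],[[0,0,0],[0,0,0],0],[[0,0,0],[0,0,0],0]]'
```

```text
time: 12.18
tool_pos: [673.8, -45.3, 326.4]
ee_rot: [-2.248, -2.194, 0.003]
contact_force: [-5.8, -2.5, 7.2]
gripper_width: 8.8
grasp_force: 30.0
time: 12.92
tool_pos: [730.7, -46.6, 315.9]
ee_rot: [2.246, 2.191, 0.006]
contact_force: [1.5, -2.2, 5.3]
gripper_width: 9.0
grasp_force: 30.0
```

```bash
python3 -m pendant '[[[0,0,0],[0,0,0],0.3],[[0,-0.03,-0.002],[0,0,0],0.3],[[0,-0.05,-0.005],[0,0,0],0.3],[[0,-0.05,-0.005],[0,0,0],0.3],[[0,0,0],[0,0,0],0.3],[[0,0,0],[0,0,0],0.3],[[0,0,0],[0,0,0],0.3]]'
python3 -m pendant '[[[0,0,-0.1],[0,0,0],0.3],[[0,0,-0.15],[0,0,0],0.3],[[0,0,-0.2],[0,0,0],0.3],[[0,0,0],[0,0,0],0.3],[[0,0,0],[0,0,0],0.3]]'
python3 - <<'E'
from h import *
c=eyes.read_camera("scene");cv2.imwrite("pics/s4.png",c["img"])
r=eyes.mark_of("door_handle",c);print([(q["confidence"],q["xy"],pix2w(c,*q["xy"])) for q in r])
E
```

```text
time: 13.8
tool_pos: [702.6, -45.8, 315.7]
ee_rot: [-2.248, -2.195, -0.0]
contact_force: [0.5, -0.4, 0.1]
gripper_width: 26.2
grasp_force: 0.0
time: 14.42
tool_pos: [702.4, -45.7, 405.0]
ee_rot: [-2.247, -2.195, 0.001]
contact_force: [0.0, -0.8, 0.8]
gripper_width: 26.4
grasp_force: 0.0
[(0.96, [308.2, 202.0], array([705.8339979 , -49.77469086, 346.30863745]))]
```

View pics/s4.png

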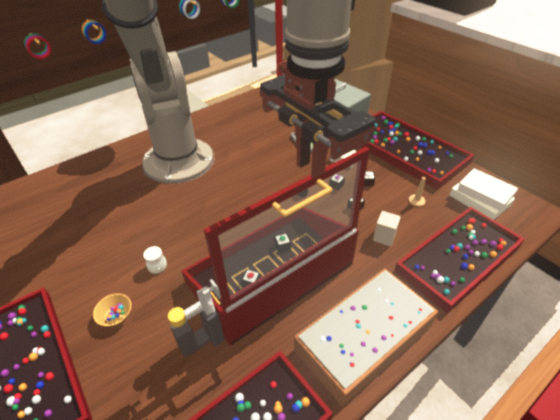

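The view shows the door standing up on its own, with the handle at (308,202), x 706, z 346. Next I move back and look into the locker with the wrist camera.

```bash
python3 -m pendant '[[[0,-0.2,0],[0,0,0],0.6],[[0,-0.25,0],[0,0,0],0.6],[[-0.1,-0.25,0],[0,0,0],0.6],[[-0.15,-0.1,0.1],[0,0,0],0.6],[[0,0,0.25],[0,0,0],0.6],[[0,0,0.25],[0,0,0],0.6],[[0,0,0.25],[0,0,0],0.6],[[0,0,0],[0,0,0],0.6]]'
cat >> h.py <<'E'
def white_boxes(c,ztop,lo=150,win=None):
    """white cushion tops: centre (world mm), yaw folded to +-45 deg, sides (mm), stone colour"""
    im=c["img"]; h=cv2.cvtColor(im,cv2.COLOR_BGR2HSV)
    P=[]
    m=((h[...,2]>lo)&(h[...,1]<50)).astype(np.uint8)
    cs,_=cv2.findContours(m,cv2.RETR_EXTERNAL,cv2.CHAIN_APPROX_NONE)
    for k in cs:
        if cv2.contourArea(k)<80: continue
        w=np.array([pix2w(c,u,v,ztop)[:2] for u,v in k[:,0]],np.float32)
        (x,y),(a,b),_=r=cv2.minAreaRect(w); e=cv2.boxPoints(r); d=e[1]-e[0]
        if not(24<min(a,b) and max(a,b)<42): continue
        yaw=(np.arctan2(d[1],d[0])+np.pi/4)%(np.pi/2)-np.pi/4
        mm=np.zeros_like(m); cv2.drawContours(mm,[k],-1,1,-1)
        st=im[(mm>0)&(m==0)]; 
        P.append((round(float(x),1),round(float(y),1),round(float(yaw),3),round(a,1),round(b,1),st.mean(0).round().tolist() if len(st) else None)); print(P[-1], "px",k[:,0].mean(0).round().tolist())
    return P
E
python3 - <<'E'
from h import *
print(telemetry.observe()["tool_pos"])
c=eyes.read_camera("wrist");cv2.imwrite("pics/w4.png",c["img"]); white_boxes(c,42)
c=eyes.read_camera("top"); white_boxes(c,42); white_boxes(c,30)
E
```

```text
time: 15.52
tool_pos: [537.9, -92.0, 231.8]
ee_rot: [-2.242, -2.19, 0.008]
contact_force: [-0.0, 0.1, 0.5]
gripper_width: 52.8
grasp_force: 0.0
[537.94503169 -92.02846799 231.79942013]
(575.6, -104.9, 0.543, 30.9, 30.9, [85.0, 87.0, 253.0]) px [314.0, 196.0]
(531.0, 28.1, -0.341, 30.4, 30.6, [132.0, 212.0, 82.0]) px [273.0, 75.0]
(433.8, 318.2, 0.275, 31.4, 32.0, [217.0, 115.0, 216.0]) px [168.0, 237.0]
(483.7, 401.9, -0.679, 31.4, 31.3, None) px [134.0, 217.0]
(530.6, 29.0, -0.336, 32.1, 31.4, [142.0, 216.0, 84.0]) px [285.0, 196.0]
(538.5, 292.5, 0.111, 31.4, 31.8, [234.0, 118.0, 91.0]) px [178.0, 194.0]
(433.7, 321.0, 0.275, 31.8, 32.3, [217.0, 115.0, 216.0]) px [168.0, 237.0]
(484.1, 405.5, -0.679, 31.7, 31.6, None) px [134.0, 217.0]
(531.5, 29.0, -0.336, 32.4, 31.7, [142.0, 216.0, 84.0]) px [285.0, 196.0]
(539.4, 295.1, 0.111, 31.7, 32.1, [234.0, 118.0, 91.0]) px [178.0, 194.0]
```

View pics/w4.png

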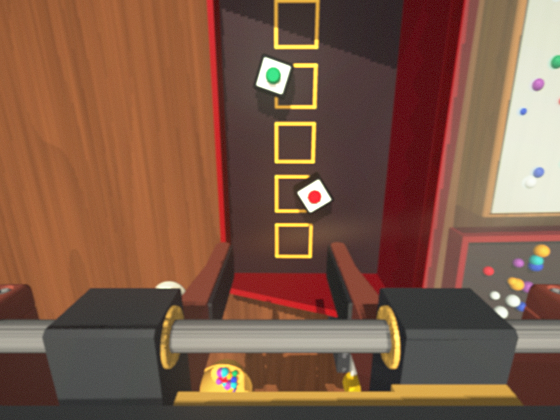

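The wrist view shows red at (314,196), green at (273,75) and the gold squares in column ~295. Now I measure the marks' row precisely and plan the red pick.

```bash
cat >> h.py <<'E'
def marks(c):
    im=c["img"].astype(int); m=((im[...,2]-im[...,0]>90)&(im[...,1]-im[...,0]>70)).astype(np.uint8)
    cs,_=cv2.findContours(m,cv2.RETR_EXTERNAL,cv2.CHAIN_APPROX_NONE); P=[]
    for k in cs:
        w=np.array([pix2w(c,u,v,12)[:2] for u,v in k[:,0]],np.float32)
        (x,y),(a,b),_=r=cv2.minAreaRect(w)
        if 44<a<52 and 44<b<52:
            e=cv2.boxPoints(r); d=e[1]-e[0]; P.append((x,y,(np.arctan2(d[1],d[0])+np.pi/4)%(np.pi/2)-np.pi/4)); print("mark",np.round(P[-1],3),round(a,1),round(b,1))
    return P
E
python3 - <<'E'
from h import *
c=eyes.read_camera("wrist"); marks(c); white_boxes(c,42)
plan([575.3,-104.8,60],np.pi/2+0.543,8,grip=0.7)
E
```

```text
mark [ 5.50966e+02 -1.73850e+02 -2.20000e-02] 49.5 50.9
mark [ 5.54016e+02 -4.50160e+01 -2.30000e-02] 48.6 50.7
mark [ 5.56285e+02  1.90810e+01 -2.30000e-02] 49.6 49.2
mark [ 5.57146e+02  8.34710e+01 -2.30000e-02] 47.8 49.1
(575.3, -104.7, 0.544, 31.0, 30.8, [83.0, 86.0, 253.0]) px [309.0, 194.0]
(530.8, 28.0, -0.345, 30.4, 30.6, [132.0, 212.0, 84.0]) px [268.0, 76.0]
step mm 22.6 maxturn 0.89
[[[-0.008,0.02,0.111],[0.004,0.001,-0.885],0.7],[[-0.009,0.02,0.111],[0.004,0.001,-0.885],0.7],[[-0.01,0.019,0.111],[0.004,0.001,-0.885],0.7],[[-0.012,0.019,0.111],[0.004,0.001,-0.885],0.7],[[-0.013,0.018,0.111],[0.004,0.001,-0.885],0.7],[[-0.014,0.017,0.111],[0.004,0.001,-0.885],0.7],[[-0.015,0.016,0.111],[0.004,0.001,-0.885],0.7],[[-0.017,0.015,0.111],[0.004,0.001,-0.885],0.7]]
```

```bash
python3 - <<'E'
from h import *
plan([575.3,-104.8,60],0.544,14,grip=0.65)
E
```

```text
step mm 12.9 maxturn 0.9
[[[-0.004,0.012,0.063],[0.002,-0.001,0.896],0.65],[[-0.003,0.012,0.063],[0.002,-0.001,0.896],0.65],[[-0.003,0.012,0.063],[0.002,-0.001,0.896],0.65],[[-0.002,0.012,0.063],[0.002,-0.001,0.896],0.65],[[-0.001,0.012,0.063],[0.002,-0.001,0.896],0.65],[[0.0,0.013,0.063],[0.002,-0.001,0.896],0.65],[[0.001,0.012,0.063],[0.002,-0.001,0.896],0.65],[[0.002,0.012,0.063],[0.002,-0.001,0.896],0.65]]
[[[0.003,0.012,0.063],[0.002,-0.001,0.896],0.65],[[0.004,0.012,0.063],[0.002,-0.001,0.896],0.65],[[0.004,0.012,0.063],[0.002,-0.001,0.896],0.65],[[0.005,0.011,0.063],[0.002,-0.001,0.896],0.65],[[0.006,0.011,0.063],[0.002,-0.001,0.896],0.65],[[0.007,0.011,0.063],[0.002,-0.001,0.896],0.65]]
```

```bash
python3 -m pendant '[[[-0.004,0.012,0.063],[0,0,0.896],0.65],[[-0.003,0.012,0.063],[0,0,0.896],0.65],[[-0.003,0.012,0.063],[0,0,0.896],0.65],[[-0.002,0.012,0.063],[0,0,0.896],0.65],[[-0.001,0.012,0.063],[0,0,0.896],0.65],[[0.0,0.013,0.063],[0,0,0.896],0.65],[[0.001,0.012,0.063],[0,0,0.896],0.65],[[0.002,0.012,0.063],[0,0,0.896],0.65]]'
python3 -m pendant '[[[0.003,0.012,0.063],[0,0,0.896],0.65],[[0.004,0.012,0.063],[0,0,0.896],0.65],[[0.004,0.012,0.063],[0,0,0.896],0.65],[[0.005,0.011,0.063],[0,0,0.896],0.65],[[0.006,0.011,0.063],[0,0,0.896],0.65],[[0.007,0.011,0.063],[0,0,0.896],0.65],[[0,0,0],[0,0,0],0.65],[[0,0,0],[0,0,0],0.65]]'
python3 - <<'E'
from h import *
c=eyes.read_camera("wrist");cv2.imwrite("pics/w5.png",c["img"])
plan([575.3,-104.8,7],0.544,6,grip=0.65)
E
```

```text
time: 16.68
tool_pos: [561.8, -99.4, 137.2]
ee_rot: [2.776, 1.465, 0.006]
contact_force: [-0.3, -0.9, 1.0]
gripper_width: 57.1
grasp_force: 0.0
time: 17.68
tool_pos: [575.0, -104.8, 60.9]
ee_rot: [3.025, 0.845, 0.004]
contact_force: [-0.0, -0.7, 0.5]
gripper_width: 56.8
grasp_force: 0.0
step mm 9.0 maxturn 0.0
[[[0.0,0.0,0.045],[0.003,-0.004,0.002],0.65],[[0.0,0.0,0.045],[0.003,-0.004,0.002],0.65],[[0.0,0.0,0.045],[0.003,-0.004,0.002],0.65],[[0.0,0.0,0.045],[0.003,-0.004,0.002],0.65],[[0.0,0.0,0.045],[0.003,-0.004,0.002],0.65],[[0.0,0.0,0.045],[0.003,-0.004,0.002],0.65]]
```

View pics/w5.png

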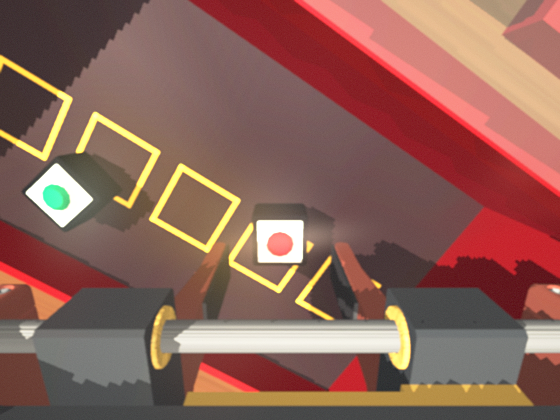

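The red box at (280,241) is square to the fingers and centred between them. I descend, grip and lift.

```bash
python3 -m pendant '[[[0,0,0.045],[0,0,0],0.65],[[0,0,0.045],[0,0,0],0.65],[[0,0,0.045],[0,0,0],0.65],[[0,0,0.045],[0,0,0],0.65],[[0,0,0.045],[0,0,0],0.65],[[0,0,0.045],[0,0,0],0.65],[[0,0,0],[0,0,0],0.65],[[0,0,0],[0,0,0],0.65]]'
python3 -m pendant '[[[0,0,0],[0,0,0],0],[[0,0,0],[0,0,0],0],[[0,0,0],[0,0,0],0],[[0,0,0],[0,0,0],0],[[0,0,-0.02],[0,0,0],0],[[0,0,-0.04],[0,0,0],0],[[0,0,-0.04],[0,0,0],0],[[0,0,0],[0,0,0],0]]'
python3 - <<'E'
from h import *
plan([552.6,-109.2,28],-0.023,8,grip=0)
E
```

```text
time: 18.73
tool_pos: [573.8, -104.8, 5.2]
ee_rot: [3.026, 0.843, 0.0]
contact_force: [-0.7, 0.2, 0.0]
gripper_width: 57.0
grasp_force: 0.1
time: 19.73
tool_pos: [574.4, -104.9, 26.4]
ee_rot: [3.026, 0.843, 0.003]
contact_force: [-0.2, -0.4, -0.9]
gripper_width: 36.0
grasp_force: 30.0
step mm 2.8 maxturn 0.89
[[[-0.013,-0.005,-0.001],[0.001,-0.003,0.885],0],[[-0.013,-0.004,-0.001],[0.001,-0.003,0.885],0],[[-0.014,-0.003,-0.001],[0.001,-0.003,0.885],0],[[-0.014,-0.002,-0.001],[0.001,-0.003,0.885],0],[[-0.014,-0.001,-0.001],[0.001,-0.003,0.885],0],[[-0.014,0.0,-0.001],[0.001,-0.003,0.885],0],[[-0.014,0.001,-0.001],[0.001,-0.003,0.885],0],[[-0.014,0.002,-0.001],[0.001,-0.003,0.885],0]]
```

```bash
python3 -m pendant '[[[-0.014,-0.005,0],[0,0,0.885],0],[[-0.014,-0.004,0],[0,0,0.885],0],[[-0.014,-0.003,0],[0,0,0.885],0],[[-0.014,-0.002,0],[0,0,0.885],0],[[-0.014,-0.001,0],[0,0,0.885],0],[[-0.014,0,0],[0,0,0.885],0],[[-0.014,0.001,0],[0,0,0.885],0],[[-0.014,0.002,0],[0,0,0.885],0]]'
python3 -m pendant '[[[0,0,0],[0,0,0],0],[[0,0,0],[0,0,0],0]]'
python3 - <<'E'
from h import *
plan([551.5,-109.2,6],-0.023,4,grip=0)
E
```

```text
time: 20.72
tool_pos: [551.1, -109.1, 25.3]
ee_rot: [-3.141, 0.039, 0.0]
contact_force: [0.9, 1.0, -0.8]
gripper_width: 35.9
grasp_force: 30.0
time: 20.98
tool_pos: [551.4, -109.1, 25.4]
ee_rot: [-3.141, 0.033, -0.0]
contact_force: [-0.1, 0.8, -0.6]
gripper_width: 36.1
grasp_force: 30.0
step mm 4.8 maxturn 0.01
[[[0.0,0.0,0.024],[-0.0,-0.001,0.005],0],[[0.0,0.0,0.024],[-0.0,-0.001,0.005],0],[[0.0,0.0,0.024],[-0.0,-0.001,0.005],0],[[0.0,0.0,0.024],[-0.0,-0.001,0.005],0]]
```

```bash
python3 -m pendant '[[[0,0,0.024],[0,0,0],0],[[0,0,0.024],[0,0,0],0],[[0,0,0.024],[0,0,0],0],[[0,0,0.024],[0,0,0],0],[[0,0,0],[0,0,0],0],[[0,0,0],[0,0,0],0.6],[[0,0,0],[0,0,0],0.6],[[0,0,0],[0,0,0],0.6]]'
python3 -m pendant '[[[0,0,-0.1],[0,0,0],0.6],[[0,0,-0.2],[0,0,0],0.6],[[0,0,-0.3],[0,0,0],0.6],[[-0.05,-0.1,-0.2],[0,0,0],0.6],[[-0.1,-0.2,0],[0,0,0],0.6],[[-0.2,-0.2,0],[0,0,0],0.6],[[0,0,0],[0,0,0],0.6],[[0,0,0],[0,0,0],0.6]]'
python3 - <<'E'
from h import *
c=eyes.read_camera("wrist"); marks(c); white_boxes(c,42)
E
```

```text
time: 21.98
tool_pos: [551.3, -109.1, 6.3]
ee_rot: [3.141, -0.036, 0.0]
contact_force: [-0.2, 0.4, 0.8]
gripper_width: 52.3
grasp_force: 0.0
time: 22.98
tool_pos: [484.0, -8.0, 166.5]
ee_rot: [3.141, -0.036, 0.002]
contact_force: [1.2, -1.0, -0.2]
gripper_width: 52.4
grasp_force: 0.0
mark [ 5.51512e+02 -1.73814e+02 -2.20000e-02] 51.1 49.2
mark [ 5.52434e+02 -1.09390e+02 -2.20000e-02] 50.9 50.2
mark [ 5.5386e+02 -4.5122e+01 -2.2000e-02] 50.6 50.2
mark [ 5.55857e+02  1.93460e+01 -2.60000e-02] 50.7 49.3
mark [ 5.56709e+02  8.34510e+01 -2.20000e-02] 50.4 50.2
(530.4, 28.0, -0.34, 31.5, 31.3, [185.0, 250.0, 115.0]) px [240.0, 152.0]
(552.5, -110.1, -0.022, 31.2, 29.9, [94.0, 74.0, 255.0]) px [390.0, 124.0]
```

Red is on mark1 within 1 mm. Next is green.

```bash
python3 - <<'E'
from h import *
plan([530.5,28,50],-0.341,6,grip=0.6)
E
```

```text
step mm 21.7 maxturn 0.66
[[[0.038,-0.031,0.097],[0.0,-0.002,0.661],0.6],[[0.036,-0.033,0.097],[0.0,-0.002,0.661],0.6],[[0.034,-0.035,0.097],[0.0,-0.002,0.661],0.6],[[0.032,-0.037,0.097],[0.0,-0.002,0.661],0.6],[[0.03,-0.038,0.097],[0.0,-0.002,0.661],0.6],[[0.028,-0.04,0.097],[0.0,-0.002,0.661],0.6]]
```

```bash
python3 -m pendant '[[[0.038,-0.031,0.097],[0,0,0.661],0.6],[[0.036,-0.033,0.097],[0,0,0.661],0.6],[[0.034,-0.035,0.097],[0,0,0.661],0.6],[[0.032,-0.037,0.097],[0,0,0.661],0.6],[[0.03,-0.038,0.097],[0,0,0.661],0.6],[[0.028,-0.04,0.097],[0,0,0.661],0.6],[[0,0,0],[0,0,0],0.6],[[0,0,0],[0,0,0],0.6]]'
python3 - <<'E'
from h import *
plan([530.5,28,6],-0.341,5,grip=0.6)
E
```

```text
time: 24.02
tool_pos: [529.9, 27.9, 50.0]
ee_rot: [3.096, -0.532, 0.0]
contact_force: [0.0, 0.4, -0.2]
gripper_width: 52.8
grasp_force: 0.0
step mm 8.8 maxturn 0.0
[[[0.001,-0.0,0.044],[0.001,-0.001,0.002],0.6],[[0.001,-0.0,0.044],[0.001,-0.001,0.002],0.6],[[0.001,-0.0,0.044],[0.001,-0.001,0.002],0.6],[[0.001,-0.0,0.044],[0.001,-0.001,0.002],0.6],[[0.001,-0.0,0.044],[0.001,-0.001,0.002],0.6]]
```

```bash
python3 -m pendant '[[[0.001,0,0.044],[0,0,0],0.6],[[0.001,0,0.044],[0,0,0],0.6],[[0.001,0,0.044],[0,0,0],0.6],[[0.001,0,0.044],[0,0,0],0.6],[[0.001,0,0.044],[0,0,0],0.6],[[0,0,0],[0,0,0],0.6],[[0,0,0],[0,0,0],0.6]]'
python3 -m pendant '[[[0,0,0],[0,0,0],0],[[0,0,0],[0,0,0],0],[[0,0,0],[0,0,0],0],[[0,0,-0.02],[0,0,0],0],[[0,0,-0.04],[0,0,0],0],[[0,0,-0.04],[0,0,0],0],[[0,0,0],[0,0,0],0]]'
python3 - <<'E'
from h import *
plan([555.5,19.0,26],-0.022,5,grip=0)
E
```

```text
time: 24.9
tool_pos: [530.3, 28.5, 5.5]
ee_rot: [3.096, -0.531, -0.0]
contact_force: [-0.5, 0.4, -0.5]
gripper_width: 52.8
grasp_force: 0.0
time: 25.78
tool_pos: [531.1, 28.5, 26.7]
ee_rot: [-3.096, 0.532, -0.003]
contact_force: [0.1, 0.2, -0.2]
gripper_width: 35.7
grasp_force: 30.0
step mm 5.2 maxturn 0.8
[[[0.026,0.001,0.001],[-0.001,-0.004,-0.795],0],[[0.026,0.002,0.001],[-0.001,-0.004,-0.795],0],[[0.026,0.004,0.001],[-0.001,-0.004,-0.795],0],[[0.026,0.006,0.001],[-0.001,-0.004,-0.795],0],[[0.025,0.007,0.001],[-0.001,-0.004,-0.795],0]]
```

```bash
python3 -m pendant '[[[0.026,0.001,0.001],[0,0,-0.795],0],[[0.026,0.002,0.001],[0,0,-0.795],0],[[0.026,0.004,0.001],[0,0,-0.795],0],[[0.026,0.006,0.001],[0,0,-0.795],0],[[0.025,0.007,0.001],[0,0,-0.795],0],[[0,0,0],[0,0,0],0],[[0,0,0],[0,0,0],0]]'
python3 - <<'E'
from h import *
plan([555.5,19.0,6.5],-0.022,4,grip=0)
E
```

```text
time: 26.65
tool_pos: [554.5, 19.1, 24.7]
ee_rot: [3.141, -0.036, -0.001]
contact_force: [-0.3, 1.0, -1.2]
gripper_width: 35.9
grasp_force: 30.0
step mm 4.5 maxturn 0.0
[[[0.001,0.0,0.023],[0.0,0.001,-0.004],0],[[0.001,0.0,0.023],[0.0,0.001,-0.004],0],[[0.001,0.0,0.023],[0.0,0.001,-0.004],0],[[0.001,0.0,0.023],[0.0,0.001,-0.004],0]]
```

```bash
python3 -m pendant '[[[0.001,0,0.023],[0,0,0],0],[[0.001,0,0.023],[0,0,0],0],[[0.001,0,0.023],[0,0,0],0],[[0.001,0,0.023],[0,0,0],0],[[0,0,0],[0,0,0],0],[[0,0,0],[0,0,0],0.6],[[0,0,0],[0,0,0],0.6],[[0,0,0],[0,0,0],0.6]]'
python3 -m pendant '[[[0,0,-0.1],[0,0,0],0.6],[[0,0,-0.2],[0,0,0],0.6],[[-0.1,0,-0.3],[0,0,0],0.6],[[-0.2,0,-0.2],[0,0,0],0.6],[[0,0,0],[0,0,0],0.6],[[0,0,0],[0,0,0],0.6]]'
python3 - <<'E'
from h import *
c=eyes.read_camera("wrist"); marks(c); white_boxes(c,42)
c=eyes.read_camera("top"); white_boxes(c,30)
plan([510,265,165],1.68,22,grip=0.6)
E
```

```text
time: 27.65
tool_pos: [555.8, 19.0, 6.5]
ee_rot: [-3.141, 0.035, -0.0]
contact_force: [0.1, -0.2, 0.3]
gripper_width: 52.6
grasp_force: 0.0
time: 28.4
tool_pos: [496.2, 20.2, 165.3]
ee_rot: [3.141, -0.035, 0.001]
contact_force: [0.5, 0.5, -0.5]
gripper_width: 52.8
grasp_force: 0.0
mark [ 5.51005e+02 -1.73926e+02 -2.20000e-02] 50.9 49.2
mark [ 5.52393e+02 -1.09520e+02 -2.20000e-02] 51.0 49.2
mark [ 5.53782e+02 -4.51390e+01 -2.20000e-02] 51.1 49.2
mark [ 5.55637e+02  1.92180e+01 -2.20000e-02] 51.0 50.1
mark [ 5.57021e+02  8.32170e+01 -2.20000e-02] 50.6 50.1
(553.1, -110.3, -0.022, 31.3, 29.5, [93.0, 73.0, 255.0]) px [420.0, 136.0]
(555.5, 18.6, -0.037, 30.8, 30.7, [185.0, 251.0, 122.0]) px [280.0, 137.0]
(433.7, 321.0, 0.275, 31.8, 32.3, [216.0, 115.0, 215.0]) px [168.0, 237.0]
(484.1, 405.5, -0.679, 31.7, 31.6, None) px [134.0, 217.0]
(539.4, 295.1, 0.111, 31.7, 32.1, [234.0, 118.0, 90.0]) px [178.0, 194.0]
(553.4, -109.6, -0.013, 30.2, 27.7, [104.0, 103.0, 247.0]) px [340.0, 186.0]
step mm 11.1 maxturn 0.97
[[[0.002,-0.056,-0.0],[-0.001,0.001,-0.967],0.6],[[0.006,-0.055,-0.0],[-0.001
[... 278 characters left out ...]
],[-0.001,0.001,-0.967],0.6]]
[[[0.034,-0.044,-0.0],[-0.001,0.001,-0.967],0.6],[[0.037,-0.041,-0.0],[-0.001,0.001,-0.967],0.6],[[0.04,-0.038,-0.0],[-0.001,0.001,-0.967],0.6],[[0.043,-0.035,-0.0],[-0.001,0.001,-0.967],0.6],[[0.046,-0.032,-0.0],[-0.001,0.001,-0.967],0.6],[[0.048,-0.028,-0.0],[-0.001,0.001,-0.967],0.6],[[0.05,-0.024,-0.0],[-0.001,0.001,-0.967],0.6],[[0.052,-0.02,-0.0],[-0.001,0.001,-0.967],0.6]]
[[[0.053,-0.016,-0.0],[-0.001,0.001,-0.967],0.6],[[0.054,-0.012,-0.0],[-0.001,0.001,-0.967],0.6],[[0.055,-0.008,-0.0],[-0.001,0.001,-0.967],0.6],[[0.056,-0.004,-0.0],[-0.001,0.001,-0.967],0.6],[[0.056,0.001,-0.0],[-0.001,0.001,-0.967],0.6],[[0.056,0.005,-0.0],[-0.001,0.001,-0.967],0.6]]
```

```bash
python3 -m pendant '[[[0.002,-0.056,0],[0,0,-0.967],0.6],[[0.006,-0.055,0],[0,0,-0.967],0.6],[[0.011,-0.055,0],[0,0,-0.967],0.6],[[0.015,-0.054,0],[0,0,-0.967],0.6],[[0.019,-0.052,0],[0,0,-0.967],0.6],[[0.023,-0.051,0],[0,0,-0.967],0.6],[[0.027,-0.049,0],[0,0,-0.967],0.6],[[0.03,-0.047,0],[0,0,-0.967],0.6]]'
python3 -m pendant '[[[0.034,-0.044,0],[0,0,-0.967],0.6],[[0.037,-0.041,0],[0,0,-0.967],0.6],[[0.04,-0.038,0],[0,0,-0.967],0.6],[[0.043,-0.035,0],[0,0,-0.967],0.6],[[0.046,-0.032,0],[0,0,-0.967],0.6],[[0.048,-0.028,0],[0,0,-0.967],0.6],[[0.05,-0.024,0],[0,0,-0.967],0.6],[[0.052,-0.02,0],[0,0,-0.967],0.6]]'
python3 -m pendant '[[[0.053,-0.016,0],[0,0,-0.967],0.6],[[0.054,-0.012,0],[0,0,-0.967],0.6],[[0.055,-0.008,0],[0,0,-0.967],0.6],[[0.056,-0.004,0],[0,0,-0.967],0.6],[[0.056,0.001,0],[0,0,-0.967],0.6],[[0.056,0.005,0],[0,0,-0.967],0.6],[[0,0,0],[0,0,0],0.6],[[0,0,0],[0,0,0],0.6]]'
python3 - <<'E'
from h import *
c=eyes.read_camera("wrist"); P=white_boxes(c,30)
b=min(P,key=lambda p:np.hypot(p[0]-539,p[1]-295))
plan([b[0],b[1],40],np.pi/2+b[2],6,grip=0.6)
E
```

```text
time: 29.5
tool_pos: [501.1, 109.9, 164.0]
ee_rot: [-3.001, -0.927, 0.004]
contact_force: [0.5, 0.5, 0.5]
gripper_width: 52.7
grasp_force: 0.0
time: 30.5
tool_pos: [506.5, 198.5, 163.8]
ee_rot: [-2.575, -1.796, 0.004]
contact_force: [0.0, 0.2, -0.2]
gripper_width: 52.5
grasp_force: 0.0
time: 31.5
tool_pos: [510.3, 264.4, 164.6]
ee_rot: [-2.099, -2.337, 0.003]
contact_force: [-0.5, 0.2, -0.2]
gripper_width: 52.6
grasp_force: 0.0
(539.4, 293.1, 0.108, 30.4, 29.7, [241.0, 114.0, 86.0]) px [313.0, 172.0]
(432.7, 319.5, 0.274, 30.6, 30.2, [219.0, 118.0, 224.0]) px [206.0, 132.0]
(483.3, 404.7, -0.677, 30.4, 30.2, None) px [267.0, 39.0]
step mm 21.9 maxturn 0.0
[[[0.021,0.027,0.104],[-0.003,0.001,-0.002],0.6],[[0.021,0.027,0.104],[-0.003,0.001,-0.002],0.6],[[0.021,0.027,0.104],[-0.003,0.001,-0.002],0.6],[[0.021,0.027,0.104],[-0.003,0.001,-0.002],0.6],[[0.021,0.027,0.104],[-0.003,0.001,-0.002],0.6],[[0.021,0.027,0.104],[-0.003,0.001,-0.002],0.6]]
```

```bash
python3 -m pendant '[[[0.021,0.027,0.104],[0,0,0],0.6],[[0.021,0.027,0.104],[0,0,0],0.6],[[0.021,0.027,0.104],[0,0,0],0.6],[[0.021,0.027,0.104],[0,0,0],0.6],[[0.021,0.027,0.104],[0,0,0],0.6],[[0.021,0.027,0.104],[0,0,0],0.6],[[0,0,0],[0,0,0],0.6],[[0,0,0],[0,0,0],0.6]]'
python3 - <<'E'
from h import *
plan([539.4,293.2,-5.5],np.pi/2+.108,5,grip=0.6)
E
```

```text
time: 32.55
tool_pos: [540.0, 293.8, 41.2]
ee_rot: [2.097, 2.339, 0.001]
contact_force: [-0.5, 0.3, 0.0]
gripper_width: 52.3
grasp_force: 0.0
step mm 9.3 maxturn 0.0
[[[-0.001,-0.001,0.047],[0.001,-0.001,0.003],0.6],[[-0.001,-0.001,0.047],[0.001,-0.001,0.003],0.6],[[-0.001,-0.001,0.047],[0.001,-0.001,0.003],0.6],[[-0.001,-0.001,0.047],[0.001,-0.001,0.003],0.6],[[-0.001,-0.001,0.047],[0.001,-0.001,0.003],0.6]]
```

```bash
python3 -m pendant '[[[-0.001,-0.001,0.047],[0,0,0],0.6],[[-0.001,-0.001,0.047],[0,0,0],0.6],[[-0.001,-0.001,0.047],[0,0,0],0.6],[[-0.001,-0.001,0.047],[0,0,0],0.6],[[-0.001,-0.001,0.047],[0,0,0],0.6],[[0,0,0],[0,0,0],0.6],[[0,0,0],[0,0,0],0.6]]'
python3 -m pendant '[[[0,0,0],[0,0,0],0],[[0,0,0],[0,0,0],0],[[0,0,0],[0,0,0],0],[[0,0,-0.06],[0,0,0],0],[[0,0,-0.2],[0,0,0],0],[[0,0,-0.25],[0,0,0],0],[[0,0,-0.2],[0,0,0],0],[[0,0,0],[0,0,0],0]]'
python3 - <<'E'
from h import *
plan([557,83,137],1.548,8,grip=0)
E
```

```text
time: 33.42
tool_pos: [538.9, 292.5, -6.5]
ee_rot: [-2.097, -2.339, 0.0]
contact_force: [-0.4, 0.7, 0.5]
gripper_width: 52.5
grasp_force: 0.0
time: 34.42
tool_pos: [540.9, 294.1, 140.2]
ee_rot: [2.095, 2.337, 0.011]
contact_force: [-0.4, -0.3, -1.4]
gripper_width: 35.6
grasp_force: 30.0
step mm 26.5 maxturn 0.21
[[[-0.132,-0.004,0.002],[0.01,-0.005,0.206],0],[[-0.132,-0.002,0.002],[0.01,-0.005,0.206],0],[[-0.132,0.0,0.002],[0.01,-0.005,0.206],0],[[-0.132,0.002,0.002],[0.01,-0.005,0.206],0],[[-0.132,0.004,0.002],[0.01,-0.005,0.206],0],[[-0.132,0.007,0.002],[0.01,-0.005,0.206],0],[[-0.132,0.009,0.002],[0.01,-0.005,0.206],0],[[-0.132,0.011,0.002],[0.01,-0.005,0.206],0]]
```

```bash
python3 -m pendant '[[[-0.132,-0.004,0.002],[0,0,0.206],0],[[-0.132,-0.002,0.002],[0,0,0.206],0],[[-0.132,0,0.002],[0,0,0.206],0],[[-0.132,0.002,0.002],[0,0,0.206],0],[[-0.132,0.004,0.002],[0,0,0.206],0],[[-0.132,0.007,0.002],[0,0,0.206],0],[[-0.132,0.009,0.002],[0,0,0.206],0],[[-0.132,0.011,0.002],[0,0,0.206],0]]'
python3 -m pendant '[[[0,0,0],[0,0,0],0],[[0,0,0],[0,0,0],0]]'
python3 - <<'E'
from h import *
plan([557,82.7,20],1.548,5,grip=0)
E
```

```text
time: 35.42
tool_pos: [554.4, 80.6, 131.9]
ee_rot: [-2.246, -2.195, 0.002]
contact_force: [0.1, -0.5, -1.6]
gripper_width: 36.2
grasp_force: 30.0
time: 35.67
tool_pos: [554.7, 82.7, 132.4]
ee_rot: [-2.245, -2.197, 0.0]
contact_force: [-0.0, 0.2, 0.1]
gripper_width: 35.7
grasp_force: 30.0
step mm 22.5 maxturn 0.0
[[[-0.0,0.002,0.112],[-0.002,-0.002,0.003],0],[[-0.0,0.002,0.112],[-0.002,-0.002,0.003],0],[[-0.0,0.002,0.112],[-0.002,-0.002,0.003],0],[[-0.0,0.002,0.112],[-0.002,-0.002,0.003],0],[[0.0,0.002,0.112],[-0.002,-0.002,0.003],0]]
```

```bash
python3 -m pendant '[[[0,0.002,0.112],[0,0,0],0],[[0,0.002,0.112],[0,0,0],0],[[0,0.002,0.112],[0,0,0],0],[[0,0.002,0.112],[0,0,0],0],[[0,0.002,0.112],[0,0,0],0],[[0,0,0],[0,0,0],0],[[0,0,0],[0,0,0],0]]'
python3 - <<'E'
from h import *
plan([557,82.7,6],1.548,3,grip=0)
E
```

```text
time: 36.55
tool_pos: [557.6, 82.9, 21.3]
ee_rot: [-2.245, -2.198, -0.002]
contact_force: [0.6, -0.0, -0.6]
gripper_width: 35.7
grasp_force: 30.0
step mm 5.1 maxturn 0.01
[[[-0.0,-0.001,0.026],[0.003,-0.003,0.006],0],[[-0.0,-0.001,0.026],[0.003,-0.003,0.006],0],[[-0.0,-0.001,0.026],[0.003,-0.003,0.006],0]]
```

```bash
python3 -m pendant '[[[0,-0.001,0.026],[0,0,0],0],[[0,-0.001,0.026],[0,0,0],0],[[0,-0.001,0.026],[0,0,0],0],[[0,0,0],[0,0,0],0],[[0,0,0],[0,0,0],0.6],[[0,0,0],[0,0,0],0.6],[[0,0,0],[0,0,0],0.6]]'
python3 -m pendant '[[[0,0,-0.1],[0,0,0],0.6],[[0,0,-0.2],[0,0,0],0.6],[[0,0,-0.3],[0,0,0],0.6],[[0,0,-0.2],[0,0,0],0.6],[[0,0,0],[0,0,0],0.6],[[0,0,0],[0,0,0],0.6]]'
python3 - <<'E'
from h import *
plan([430,290,150],1.845,8,grip=0.6)
E
```

```text
time: 37.42
tool_pos: [557.1, 81.8, 5.2]
ee_rot: [2.246, 2.196, 0.001]
contact_force: [1.2, -0.5, 1.5]
gripper_width: 52.6
grasp_force: 0.8
time: 38.17
tool_pos: [556.0, 81.4, 165.0]
ee_rot: [-2.247, -2.196, 0.001]
contact_force: [-0.1, 0.3, 0.7]
gripper_width: 52.6
grasp_force: 0.0
step mm 30.5 maxturn 0.46
[[[0.129,-0.082,0.009],[-0.001,0.001,-0.464],0.6],[[0.132,-0.077,0.009],[-0.001,0.001,-0.464],0.6],[[0.134,-0.072,0.009],[-0.001,0.001,-0.464],0.6],[[0.137,-0.067,0.009],[-0.001,0.001,-0.464],0.6],[[0.139,-0.062,0.009],[-0.001,0.001,-0.464],0.6],[[0.141,-0.057,0.009],[-0.001,0.001,-0.464],0.6],[[0.143,-0.051,0.009],[-0.001,0.001,-0.464],0.6],[[0.145,-0.046,0.009],[-0.001,0.001,-0.464],0.6]]
```

```bash
python3 -m pendant '[[[0.129,-0.082,0.009],[0,0,-0.464],0.6],[[0.132,-0.077,0.009],[0,0,-0.464],0.6],[[0.134,-0.072,0.009],[0,0,-0.464],0.6],[[0.137,-0.067,0.009],[0,0,-0.464],0.6],[[0.139,-0.062,0.009],[0,0,-0.464],0.6],[[0.141,-0.057,0.009],[0,0,-0.464],0.6],[[0.143,-0.051,0.009],[0,0,-0.464],0.6],[[0.145,-0.046,0.009],[0,0,-0.464],0.6]]'
python3 -m pendant '[[[0,0,0],[0,0,0],0.6],[[0,0,0],[0,0,0],0.6]]'
python3 - <<'E'
from h import *
c=eyes.read_camera("wrist"); P=white_boxes(c,30)
b=min(P,key=lambda p:np.hypot(p[0]-433,p[1]-320))
plan([b[0],b[1],40],np.pi/2+b[2],6,grip=0.6)
c=eyes.read_camera("top"); white_boxes(c,42)
E
```

```text
time: 39.17
tool_pos: [428.2, 292.3, 150.4]
ee_rot: [-1.891, -2.508, 0.001]
contact_force: [0.5, 0.1, -1.0]
gripper_width: 52.6
grasp_force: 0.0
time: 39.42
tool_pos: [429.9, 290.2, 150.4]
ee_rot: [1.895, 2.505, -0.001]
contact_force: [0.0, -0.6, -0.3]
gripper_width: 52.5
grasp_force: 0.0
(433.7, 319.8, 0.276, 29.9, 29.3, [215.0, 111.0, 219.0]) px [293.0, 173.0]
(484.0, 404.6, -0.675, 30.1, 30.1, None) px [376.0, 95.0]
step mm 19.1 maxturn 0.0
[[[0.024,0.009,0.092],[-0.001,0.001,-0.004],0.6],[[0.024,0.009,0.092],[-0.001,0.001,-0.004],0.6],[[0.023,0.009,0.092],[-0.001,0.001,-0.004],0.6],[[0.023,0.009,0.092],[-0.001,0.001,-0.004],0.6],[[0.023,0.009,0.092],[-0.001,0.001,-0.004],0.6],[[0.023,0.009,0.092],[-0.001,0.001,-0.004],0.6]]
(552.3, -108.2, -0.013, 30.0, 27.4, [103.0, 102.0, 252.0]) px [340.0, 186.0]
(555.2, 19.7, -0.013, 32.3, 29.9, [142.0, 217.0, 86.0]) px [288.0, 186.0]
(556.1, 84.1, -0.013, 32.2, 29.8, [239.0, 126.0, 97.0]) px [263.0, 186.0]
```

```bash
python3 -m pendant '[[[0.024,0.009,0.092],[0,0,0],0.6],[[0.024,0.009,0.092],[0,0,0],0.6],[[0.023,0.009,0.092],[0,0,0],0.6],[[0.023,0.009,0.092],[0,0,0],0.6],[[0.023,0.009,0.092],[0,0,0],0.6],[[0.023,0.009,0.092],[0,0,0],0.6],[[0,0,0],[0,0,0],0.6],[[0,0,0],[0,0,0],0.6]]'
python3 - <<'E'
from h import *
plan([433.7,319.8,-5.5],np.pi/2+.276,5,grip=0.6)
E
```

```text
time: 40.52
tool_pos: [433.4, 320.2, 40.5]
ee_rot: [1.897, 2.504, 0.001]
contact_force: [-0.2, 0.5, -0.9]
gripper_width: 52.5
grasp_force: 0.0
step mm 9.2 maxturn 0.0
[[[-0.001,0.0,0.046],[0.001,-0.0,-0.004],0.6],[[-0.001,0.0,0.046],[0.001,-0.0,-0.004],0.6],[[-0.001,0.0,0.046],[0.001,-0.0,-0.004],0.6],[[-0.001,0.0,0.046],[0.001,-0.0,-0.004],0.6],[[-0.001,0.0,0.046],[0.001,-0.0,-0.004],0.6]]
```

```bash
python3 -m pendant '[[[-0.001,0,0.046],[0,0,0],0.6],[[-0.001,0,0.046],[0,0,0],0.6],[[-0.001,0,0.046],[0,0,0],0.6],[[-0.001,0,0.046],[0,0,0],0.6],[[-0.001,0,0.046],[0,0,0],0.6],[[0,0,0],[0,0,0],0.6],[[0,0,0],[0,0,0],0.6]]'
python3 -m pendant '[[[0,0,0],[0,0,0],0],[[0,0,0],[0,0,0],0],[[0,0,0],[0,0,0],0],[[0,0,-0.06],[0,0,0],0],[[0,0,-0.2],[0,0,0],0],[[0,0,-0.25],[0,0,0],0],[[0,0,-0.22],[0,0,0],0],[[0,0,0],[0,0,0],0]]'
python3 - <<'E'
from h import *
plan([554,-45.1,140],1.548,12,grip=0)
E
```

```text
time: 41.4
tool_pos: [433.4, 319.1, -6.0]
ee_rot: [-1.897, -2.504, 0.0]
contact_force: [0.1, 0.2, 0.9]
gripper_width: 52.4
grasp_force: 0.0
time: 42.4
tool_pos: [435.3, 320.9, 144.4]
ee_rot: [1.896, 2.502, 0.011]
contact_force: [0.8, 0.2, -1.0]
gripper_width: 35.5
grasp_force: 30.0
step mm 32.1 maxturn 0.31
[[[-0.16,0.006,0.002],[0.007,-0.003,0.309],0],[[-0.16,0.01,0.002],[0.007,-0.003,0.309],0],[[-0.16,0.014,0.002],[0.007,-0.003,0.309],0],[[-0.159,0.018,0.002],[0.007,-0.003,0.309],0],[[-0.159,0.022,0.002],[0.007,-0.003,0.309],0],[[-0.158,0.026,0.002],[0.007,-0.003,0.309],0],[[-0.158,0.03,0.002],[0.007,-0.003,0.309],0],[[-0.157,0.034,0.002],[0.007,-0.003,0.309],0]]
[[[-0.156,0.038,0.002],[0.007,-0.003,0.309],0],[[-0.155,0.042,0.002],[0.007,-0.003,0.309],0],[[-0.154,0.045,0.002],[0.007,-0.003,0.309],0],[[-0.153,0.049,0.002],[0.007,-0.003,0.309],0]]
```

```bash
python3 -m pendant '[[[-0.16,0.006,0],[0,0,0.309],0],[[-0.16,0.01,0],[0,0,0.309],0],[[-0.16,0.014,0],[0,0,0.309],0],[[-0.159,0.018,0],[0,0,0.309],0],[[-0.159,0.022,0],[0,0,0.309],0],[[-0.158,0.026,0],[0,0,0.309],0],[[-0.158,0.03,0],[0,0,0.309],0],[[-0.157,0.034,0],[0,0,0.309],0]]'
python3 -m pendant '[[[-0.156,0.038,0],[0,0,0.309],0],[[-0.155,0.042,0],[0,0,0.309],0],[[-0.154,0.045,0],[0,0,0.309],0],[[-0.153,0.049,0],[0,0,0.309],0],[[0,0,0],[0,0,0],0],[[0,0,0],[0,0,0],0]]'
python3 - <<'E'
from h import *
plan([554,-45.4,20],1.548,6,grip=0)
E
```

```text
time: 43.4
tool_pos: [512.0, 73.6, 139.5]
ee_rot: [-2.135, -2.303, 0.002]
contact_force: [0.1, -0.4, -0.3]
gripper_width: 35.6
grasp_force: 30.0
time: 44.15
tool_pos: [551.4, -46.4, 139.7]
ee_rot: [-2.244, -2.197, 0.001]
contact_force: [-0.1, 0.7, -0.6]
gripper_width: 35.8
grasp_force: 30.0
step mm 20.0 maxturn 0.0
[[[0.001,0.002,0.1],[-0.003,-0.001,0.003],0],[[0.001,0.002,0.1],[-0.003,-0.001,0.003],0],[[0.001,0.002,0.1],[-0.003,-0.001,0.003],0],[[0.001,0.002,0.1],[-0.003,-0.001,0.003],0],[[0.001,0.002,0.1],[-0.003,-0.001,0.003],0],[[0.001,0.002,0.1],[-0.003,-0.001,0.003],0]]
```

```bash
python3 -m pendant '[[[0.001,0.002,0.1],[0,0,0],0],[[0.001,0.002,0.1],[0,0,0],0],[[0.001,0.002,0.1],[0,0,0],0],[[0.001,0.002,0.1],[0,0,0],0],[[0.001,0.002,0.1],[0,0,0],0],[[0.001,0.002,0.1],[0,0,0],0],[[0,0,0],[0,0,0],0],[[0,0,0],[0,0,0],0]]'
python3 - <<'E'
from h import *
plan([554,-45.4,6],1.548,3,grip=0)
E
```

```text
time: 45.15
tool_pos: [555.0, -46.0, 20.5]
ee_rot: [2.246, 2.196, 0.001]
contact_force: [-0.3, -0.6, 0.0]
gripper_width: 35.7
grasp_force: 30.0
step mm 4.9 maxturn 0.0
[[[0.001,-0.002,0.024],[0.002,-0.0,0.002],0],[[0.001,-0.002,0.024],[0.002,-0.0,0.002],0],[[0.001,-0.002,0.024],[0.002,-0.0,0.002],0]]
```

```bash
python3 -m pendant '[[[0.001,-0.002,0.024],[0,0,0],0],[[0.001,-0.002,0.024],[0,0,0],0],[[0.001,-0.002,0.024],[0,0,0],0],[[0,0,0],[0,0,0],0],[[0,0,0],[0,0,0],0.6],[[0,0,0],[0,0,0],0.6],[[0,0,0],[0,0,0],0.6]]'
python3 -m pendant '[[[0,0,-0.1],[0,0,0],0.6],[[0,0,-0.2],[0,0,0],0.6],[[0,0,-0.3],[0,0,0],0.6],[[0,0,-0.2],[0,0,0],0.6],[[0,0,0],[0,0,0],0.6],[[0,0,0],[0,0,0],0.6]]'
python3 - <<'E'
from h import *
c=eyes.read_camera("wrist"); marks(c); white_boxes(c,42)
plan([465,381,150],0.896,14,grip=0.6)
E
```

```text
time: 46.02
tool_pos: [553.4, -45.5, 5.7]
ee_rot: [-2.246, -2.196, 0.0]
contact_force: [-0.3, -0.5, -0.5]
gripper_width: 52.4
grasp_force: 0.0
time: 46.78
tool_pos: [553.0, -45.7, 166.1]
ee_rot: [2.246, 2.196, -0.0]
contact_force: [0.2, -1.2, -0.9]
gripper_width: 52.7
grasp_force: 0.0
mark [ 5.50848e+02 -1.73383e+02 -2.10000e-02] 49.8 50.3
mark [ 5.52298e+02 -1.09455e+02 -2.10000e-02] 49.9 50.4
mark [ 5.53757e+02 -4.49540e+01 -2.20000e-02] 49.2 50.1
mark [ 5.55247e+02  1.89690e+01 -2.20000e-02] 49.8 50.0
mark [ 5.56818e+02  8.27910e+01 -2.20000e-02] 48.5 49.4
(552.7, -110.0, -0.021, 29.4, 30.3, [83.0, 84.0, 253.0]) px [281.0, 260.0]
(552.9, -45.5, -0.022, 29.2, 30.2, [219.0, 109.0, 222.0]) px [280.0, 199.0]
(556.1, 18.7, -0.022, 29.3, 30.2, [132.0, 214.0, 95.0]) px [282.0, 131.0]
(555.9, 83.2, -0.022, 29.6, 30.2, [232.0, 117.0, 89.0]) px [281.0, 54.0]
step mm 31.1 maxturn 0.58
[[[0.152,-0.035,0.005],[-0.001,0.001,0.582],0.6],[[0.15,-0.042,0.005],[-0.001,0.001,0.582],0.6],[[0.148,-0.049,0.005],[-0.001,0.001,0.582],0.6],[[0.145,-0.055,0.005],[-0.001,0.001,0.582],0.6],[[0.143,-0.062,0.005],[-0.001,0.001,0.582],0.6],[[0.14,-0.069,0.005],[-0.001,0.001,0.582],0.6],[[0.136,-0.075,0.005],[-0.001,0.001,0.582],0.6],[[0.133,-0.081,0.005],[-0.001,0.001,0.582],0.6]]
[[[0.129,-0.088,0.005],[-0.001,0.001,0.582],0.6],[[0.124,-0.093,0.005],[-0.001,0.001,0.582],0.6],[[0.12,-0.099,0.005],[-0.001,0.001,0.582],0.6],[[0.115,-0.105,0.005],[-0.001,0.001,0.582],0.6],[[0.11,-0.11,0.005],[-0.001,0.001,0.582],0.6],[[0.105,-0.115,0.005],[-0.001,0.001,0.582],0.6]]
```

```bash
python3 -m pendant '[[[0.152,-0.035,0.005],[0,0,0.582],0.6],[[0.15,-0.042,0.005],[0,0,0.582],0.6],[[0.148,-0.049,0.005],[0,0,0.582],0.6],[[0.145,-0.055,0.005],[0,0,0.582],0.6],[[0.143,-0.062,0.005],[0,0,0.582],0.6],[[0.14,-0.069,0.005],[0,0,0.582],0.6],[[0.136,-0.075,0.005],[0,0,0.582],0.6],[[0.133,-0.081,0.005],[0,0,0.582],0.6]]'
python3 -m pendant '[[[0.129,-0.088,0.005],[0,0,0.582],0.6],[[0.124,-0.093,0.005],[0,0,0.582],0.6],[[0.12,-0.099,0.005],[0,0,0.582],0.6],[[0.115,-0.105,0.005],[0,0,0.582],0.6],[[0.11,-0.11,0.005],[0,0,0.582],0.6],[[0.105,-0.115,0.005],[0,0,0.582],0.6],[[0,0,0],[0,0,0],0.6],[[0,0,0],[0,0,0],0.6]]'
python3 - <<'E'
from h import *
c=eyes.read_camera("wrist"); P=white_boxes(c,30)
b=min(P,key=lambda p:np.hypot(p[0]-484,p[1]-404))
plan([b[0],b[1],40],np.pi/2+b[2],6,grip=0.6)
E
```

```text
time: 47.82
tool_pos: [502.2, 199.1, 156.3]
ee_rot: [-2.615, -1.74, 0.005]
contact_force: [0.1, -0.4, 1.2]
gripper_width: 52.4
grasp_force: 0.0
time: 48.82
tool_pos: [465.5, 380.1, 150.6]
ee_rot: [2.83, 1.361, -0.004]
contact_force: [0.5, -0.1, -0.2]
gripper_width: 53.1
grasp_force: 0.0
(483.1, 403.8, -0.673, 29.2, 30.3, None) px [279.0, 169.0]
step mm 19.1 maxturn 0.0
[[[0.025,-0.001,0.092],[0.001,0.005,-0.004],0.6],[[0.025,-0.001,0.092],[0.001,0.005,-0.004],0.6],[[0.025,-0.001,0.092],[0.001,0.005,-0.004],0.6],[[0.025,-0.001,0.092],[0.001,0.005,-0.004],0.6],[[0.025,-0.001,0.092],[0.001,0.005,-0.004],0.6],[[0.025,-0.001,0.092],[0.001,0.005,-0.004],0.6]]
```

```bash
python3 -m pendant '[[[0.025,-0.001,0.092],[0,0,0],0.6],[[0.025,-0.001,0.092],[0,0,0],0.6],[[0.025,-0.001,0.092],[0,0,0],0.6],[[0.025,-0.001,0.092],[0,0,0],0.6],[[0.025,-0.001,0.092],[0,0,0],0.6],[[0.025,-0.001,0.092],[0,0,0],0.6],[[0,0,0],[0,0,0],0.6],[[0,0,0],[0,0,0],0.6]]'
python3 - <<'E'
from h import *
plan([483.1,403.8,-5.5],np.pi/2-.673,5,grip=0.6)
E
```

```text
time: 49.88
tool_pos: [483.7, 405.9, 41.8]
ee_rot: [-2.831, -1.362, -0.001]
contact_force: [-0.2, 0.0, -0.9]
gripper_width: 52.7
grasp_force: 0.0
step mm 9.5 maxturn 0.0
[[[-0.002,0.001,0.047],[0.0,-0.001,-0.003],0.6],[[-0.002,0.001,0.047],[0.0,-0.001,-0.003],0.6],[[-0.002,0.001,0.047],[0.0,-0.001,-0.003],0.6],[[-0.002,0.001,0.047],[0.0,-0.001,-0.003],0.6],[[-0.002,0.001,0.047],[0.0,-0.001,-0.003],0.6]]
```

```bash
python3 -m pendant '[[[-0.002,0.001,0.047],[0,0,0],0.6],[[-0.002,0.001,0.047],[0,0,0],0.6],[[-0.002,0.001,0.047],[0,0,0],0.6],[[-0.002,0.001,0.047],[0,0,0],0.6],[[-0.002,0.001,0.047],[0,0,0],0.6],[[0,0,0],[0,0,0],0.6],[[0,0,0],[0,0,0],0.6]]'
python3 -m pendant '[[[0,0,0],[0,0,0],0],[[0,0,0],[0,0,0],0],[[0,0,0],[0,0,0],0],[[0,0,-0.06],[0,0,0],0],[[0,0,-0.2],[0,0,0],0],[[0,0,-0.25],[0,0,0],0],[[0,0,-0.22],[0,0,0],0],[[0,0,0],[0,0,0],0]]'
python3 - <<'E'
from h import *
plan([551,-173.4,142],1.548,16,grip=0)
E
```

```text
time: 50.75
tool_pos: [483.0, 403.5, -5.7]
ee_rot: [-2.831, -1.362, 0.0]
contact_force: [1.3, 0.1, -0.2]
gripper_width: 52.5
grasp_force: 0.0
time: 51.75
tool_pos: [484.8, 405.7, 145.3]
ee_rot: [-2.829, -1.361, -0.012]
contact_force: [0.0, 0.5, -0.7]
gripper_width: 35.9
grasp_force: 30.0
step mm 36.4 maxturn 0.51
[[[-0.128,0.129,0.0],[0.003,-0.006,-0.509],0],[[-0.134,0.124,0.0],[0.003,-0.006,-0.509],0],[[-0.139,0.118,0.0],[0.003,-0.006,-0.509],0],[[-0.143,0.113,0.0],[0.003,-0.006,-0.509],0],[[-0.148,0.107,0.0],[0.003,-0.006,-0.509],0],[[-0.152,0.101,0.0],[0.003,-0.006,-0.509],0],[[-0.156,0.094,0.0],[0.003,-0.006,-0.509],0],[[-0.16,0.088,0.0],[0.003,-0.006,-0.509],0]]
[[[-0.163,0.081,0.001],[0.003,-0.006,-0.509],0],[[-0.166,0.075,0.001],[0.003,-0.006,-0.509],0],[[-0.169,0.068,0.001],[0.003,-0.006,-0.509],0],[[-0.172,0.061,0.001],[0.003,-0.006,-0.509],0],[[-0.174,0.054,0.001],[0.003,-0.006,-0.509],0],[[-0.176,0.047,0.001],[0.003,-0.006,-0.509],0],[[-0.178,0.039,0.001],[0.003,-0.006,-0.509],0],[[-0.179,0.032,0.001],[0.003,-0.006,-0.509],0]]
```

```bash
python3 -m pendant '[[[-0.128,0.129,0],[0,0,-0.509],0],[[-0.134,0.124,0],[0,0,-0.509],0],[[-0.139,0.118,0],[0,0,-0.509],0],[[-0.143,0.113,0],[0,0,-0.509],0],[[-0.148,0.107,0],[0,0,-0.509],0],[[-0.152,0.101,0],[0,0,-0.509],0],[[-0.156,0.094,0],[0,0,-0.509],0],[[-0.16,0.088,0],[0,0,-0.509],0]]'
python3 -m pendant '[[[-0.163,0.081,0],[0,0,-0.509],0],[[-0.166,0.075,0],[0,0,-0.509],0],[[-0.169,0.068,0],[0,0,-0.509],0],[[-0.172,0.061,0],[0,0,-0.509],0],[[-0.174,0.054,0],[0,0,-0.509],0],[[-0.176,0.047,0],[0,0,-0.509],0],[[-0.178,0.039,0],[0,0,-0.509],0],[[-0.179,0.032,0],[0,0,-0.509],0]]'
python3 -m pendant '[[[0,0,0],[0,0,0],0],[[0,0,0],[0,0,0],0]]'
python3 - <<'E'
from h import *
plan([551,-173.4,20],1.548,6,grip=0)
E
```

```text
time: 52.75
tool_pos: [515.5, 112.1, 139.7]
ee_rot: [-2.571, -1.804, 0.002]
contact_force: [0.1, 0.2, -0.0]
gripper_width: 35.7
grasp_force: 30.0
time: 53.75
tool_pos: [548.7, -177.0, 139.7]
ee_rot: [-2.244, -2.197, 0.001]
contact_force: [0.6, 0.2, -0.6]
gripper_width: 35.6
grasp_force: 30.0
time: 54.0
tool_pos: [548.9, -174.9, 139.8]
ee_rot: [-2.245, -2.195, 0.0]
contact_force: [0.0, 0.1, -0.9]
gripper_width: 35.9
grasp_force: 30.0
step mm 20.0 maxturn 0.0
[[[0.001,0.002,0.1],[-0.002,-0.002,0.001],0],[[0.001,0.002,0.1],[-0.002,-0.002,0.001],0],[[0.001,0.002,0.1],[-0.002,-0.002,0.001],0],[[0.001,0.002,0.1],[-0.002,-0.002,0.001],0],[[0.001,0.002,0.1],[-0.002,-0.002,0.001],0],[[0.001,0.002,0.1],[-0.002,-0.002,0.001],0]]
```

```bash
python3 -m pendant '[[[0.001,0.002,0.1],[0,0,0],0],[[0.001,0.002,0.1],[0,0,0],0],[[0.001,0.002,0.1],[0,0,0],0],[[0.001,0.002,0.1],[0,0,0],0],[[0.001,0.002,0.1],[0,0,0],0],[[0.001,0.002,0.1],[0,0,0],0],[[0,0,0],[0,0,0],0],[[0,0,0],[0,0,0],0]]'
python3 - <<'E'
from h import *
plan([551,-173.4,6],1.548,3,grip=0)
E
```

```text
time: 55.0
tool_pos: [552.4, -174.8, 20.8]
ee_rot: [2.246, 2.196, 0.001]
contact_force: [-0.4, -0.0, -0.6]
gripper_width: 35.9
grasp_force: 30.0
step mm 5.0 maxturn 0.0
[[[0.002,-0.002,0.025],[0.003,0.0,0.0],0],[[0.002,-0.002,0.025],[0.003,0.0,0.0],0],[[0.002,-0.002,0.025],[0.003,0.0,0.0],0]]
```

```bash
python3 -m pendant '[[[0.002,-0.002,0.025],[0,0,0],0],[[0.002,-0.002,0.025],[0,0,0],0],[[0.002,-0.002,0.025],[0,0,0],0],[[0,0,0],[0,0,0],0],[[0,0,0],[0,0,0],0.6],[[0,0,0],[0,0,0],0.6],[[0,0,0],[0,0,0],0.6]]'
python3 -m pendant '[[[0,0,-0.1],[0,0,0],0.6],[[0,0,-0.2],[0,0,0],0.6],[[0,0,-0.3],[0,0,0],0.6],[[0.05,-0.05,-0.3],[0,0,0],0.6],[[0.2,0,-0.2],[0,0,0],0.6],[[0,0,0],[0,0,0],0.6],[[0,0,0],[0,0,0],0.6]]'
python3 - <<'E'
from h import *
c=eyes.read_camera("wrist"); cv2.imwrite("pics/w6.png",c["img"]); marks(c); white_boxes(c,42)
c=eyes.read_camera("top");white_boxes(c,42)
E
```

```text
time: 55.88
tool_pos: [550.7, -173.5, 5.3]
ee_rot: [-2.246, -2.196, 0.0]
contact_force: [0.2, 0.1, 0.9]
gripper_width: 52.2
grasp_force: 0.0
time: 56.75
tool_pos: [541.5, -123.9, 225.8]
ee_rot: [2.246, 2.196, -0.001]
contact_force: [-0.8, -0.2, -0.5]
gripper_width: 52.3
grasp_force: 0.0
mark [ 5.50711e+02 -1.73386e+02 -2.20000e-02] 50.4 50.5
mark [ 5.52432e+02 -1.09123e+02 -2.20000e-02] 49.6 49.8
mark [ 5.53523e+02 -4.47860e+01 -2.20000e-02] 48.4 50.2
(550.2, -173.3, -0.022, 29.3, 30.3, None) px [288.0, 226.0]
(552.9, -109.7, -0.022, 30.0, 30.0, [89.0, 94.0, 251.0]) px [290.0, 174.0]
(566.2, -14.6, 0.011, 30.5, 30.4, [218.0, 117.0, 220.0]) px [302.0, 85.0]
(555.8, 21.8, 0.002, 29.9, 30.3, [134.0, 213.0, 84.0]) px [292.0, 47.0]
(552.3, -108.2, -0.013, 30.0, 27.4, [103.0, 102.0, 252.0]) px [340.0, 186.0]
(555.3, 20.9, -0.013, 29.8, 29.9, [142.0, 218.0, 85.0]) px [288.0, 186.0]
(556.1, 82.9, -0.012, 29.7, 29.9, [239.0, 126.0, 97.0]) px [263.0, 186.0]
(567.3, -12.8, -0.013, 32.3, 29.9, [224.0, 112.0, 221.0]) px [302.0, 181.0]
```

View pics/w6.png

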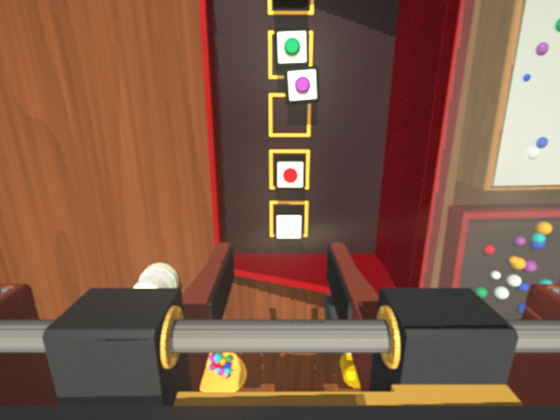

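The violet box has been knocked to (302,85) and nudges green at (292,47). I regrasp violet first, then green.

```bash
python3 - <<'E'
from h import *
plan([566.2,-14.6,50],1.582,8,grip=0.6)
E
```

```text
step mm 26.0 maxturn 0.06
[[[0.069,0.014,0.109],[-0.003,0.0,-0.055],0.6],[[0.069,0.015,0.109],[-0.003,0.0,-0.055],0.6],[[0.069,0.015,0.109],[-0.003,0.0,-0.055],0.6],[[0.069,0.015,0.109],[-0.003,0.0,-0.055],0.6],[[0.069,0.015,0.109],[-0.003,0.0,-0.055],0.6],[[0.069,0.016,0.109],[-0.003,0.0,-0.055],0.6],[[0.069,0.016,0.109],[-0.003,0.0,-0.055],0.6],[[0.069,0.016,0.109],[-0.003,0.0,-0.055],0.6]]
```

```bash
python3 -m pendant '[[[0.069,0.014,0.109],[0,0,-0.055],0.6],[[0.069,0.015,0.109],[0,0,-0.055],0.6],[[0.069,0.015,0.109],[0,0,-0.055],0.6],[[0.069,0.015,0.109],[0,0,-0.055],0.6],[[0.069,0.015,0.109],[0,0,-0.055],0.6],[[0.069,0.016,0.109],[0,0,-0.055],0.6],[[0.069,0.016,0.109],[0,0,-0.055],0.6],[[0.069,0.016,0.109],[0,0,-0.055],0.6]]'
python3 -m pendant '[[[0,0,0],[0,0,0],0.6],[[0,0,0],[0,0,0],0.6]]'
python3 - <<'E'
from h import *
plan([566.2,-14.6,6],1.582,5,grip=0.6)
E
```

```text
time: 57.85
tool_pos: [566.2, -13.8, 48.9]
ee_rot: [-2.208, -2.232, 0.003]
contact_force: [0.2, 0.1, -0.4]
gripper_width: 53.0
grasp_force: 0.0
time: 58.1
tool_pos: [567.0, -14.2, 51.0]
ee_rot: [-2.209, -2.234, 0.001]
contact_force: [-0.5, -0.6, 0.4]
gripper_width: 52.7
grasp_force: 0.0
step mm 9.0 maxturn 0.0
[[[-0.0,-0.001,0.045],[-0.002,0.001,0.0],0.6],[[-0.0,-0.001,0.045],[-0.002,0.001,0.0],0.6],[[-0.0,-0.001,0.045],[-0.002,0.001,0.0],0.6],[[-0.0,-0.001,0.045],[-0.002,0.001,0.0],0.6],[[-0.0,-0.001,0.045],[-0.002,0.001,0.0],0.6]]
```

```bash
python3 -m pendant '[[[0,-0.001,0.045],[0,0,0],0.6],[[0,-0.001,0.045],[0,0,0],0.6],[[0,-0.001,0.045],[0,0,0],0.6],[[0,-0.001,0.045],[0,0,0],0.6],[[0,-0.001,0.045],[0,0,0],0.6],[[0,0,0],[0,0,0],0.6],[[0,0,0],[0,0,0],0.6]]'
python3 -m pendant '[[[0,0,0],[0,0,0],0],[[0,0,0],[0,0,0],0],[[0,0,0],[0,0,0],0],[[-0.005,0,-0.02],[0,0,0],0],[[-0.01,0,-0.05],[0,0,0],0],[[0,0,-0.06],[0,0,0],0],[[0,0,0],[0,0,0],0]]'
python3 - <<'E'
from h import *
plan([553.7,-45.1,32],1.548,4,grip=0)
E
```

```text
time: 58.98
tool_pos: [566.0, -13.0, 5.8]
ee_rot: [-2.207, -2.235, 0.0]
contact_force: [0.1, -0.2, -0.4]
gripper_width: 52.6
grasp_force: 0.0
time: 59.85
tool_pos: [567.2, -16.1, 33.5]
ee_rot: [2.207, 2.234, 0.003]
contact_force: [0.3, -0.6, -1.6]
gripper_width: 35.8
grasp_force: 29.9
step mm 8.0 maxturn 0.11
[[[-0.036,-0.017,0.002],[0.008,-0.0,0.109],0],[[-0.036,-0.017,0.002],[0.008,-0.0,0.109],0],[[-0.036,-0.017,0.002],[0.008,-0.0,0.109],0],[[-0.036,-0.016,0.002],[0.008,-0.0,0.109],0]]
```

```bash
python3 -m pendant '[[[-0.036,-0.017,0.002],[0,0,0.109],0],[[-0.036,-0.017,0.002],[0,0,0.109],0],[[-0.036,-0.017,0.002],[0,0,0.109],0],[[-0.036,-0.016,0.002],[0,0,0.109],0],[[0,0,0],[0,0,0],0],[[0,0,0],[0,0,0],0]]'
python3 - <<'E'
from h import *
plan([553.7,-44.0,6],1.548,4,grip=0)
E
```

```text
time: 60.6
tool_pos: [552.9, -44.7, 30.5]
ee_rot: [2.246, 2.197, 0.001]
contact_force: [-0.7, 0.2, -0.6]
gripper_width: 36.0
grasp_force: 29.9
step mm 6.1 maxturn 0.0
[[[0.001,0.001,0.031],[0.001,-0.001,0.002],0],[[0.001,0.001,0.031],[0.001,-0.001,0.002],0],[[0.001,0.001,0.031],[0.001,-0.001,0.002],0],[[0.001,0.001,0.031],[0.001,-0.001,0.002],0]]
```

Place violet, rise, then look at violet and green from nearer.

```bash
python3 -m pendant '[[[0.001,0.001,0.031],[0,0,0],0],[[0.001,0.001,0.031],[0,0,0],0],[[0.001,0.001,0.031],[0,0,0],0],[[0.001,0.001,0.031],[0,0,0],0],[[0,0,0],[0,0,0],0],[[0,0,0],[0,0,0],0.6],[[0,0,0],[0,0,0],0.6],[[0,0,0],[0,0,0],0.6]]'
python3 -m pendant '[[[0,0,-0.1],[0,0,0],0.6],[[0,0,-0.2],[0,0,0],0.6],[[0,0,-0.3],[0,0,0],0.6],[[-0.05,0,-0.2],[0,0,0],0.6],[[0,0,0],[0,0,0],0.6],[[0,0,0],[0,0,0],0.6]]'
python3 - <<'E'
from h import *
c=eyes.read_camera("wrist"); marks(c); P=white_boxes(c,42)
b=min(P,key=lambda p:np.hypot(p[0]-556,p[1]-22))
plan([b[0],b[1],50],np.pi/2+b[2],6,grip=0.6)
E
```

```text
time: 61.6
tool_pos: [553.5, -44.2, 5.6]
ee_rot: [2.246, 2.196, 0.0]
contact_force: [0.5, 0.1, 0.7]
gripper_width: 52.4
grasp_force: 0.0
time: 62.35
tool_pos: [552.9, -54.2, 165.9]
ee_rot: [2.246, 2.196, -0.0]
contact_force: [0.1, -0.1, 0.6]
gripper_width: 52.7
grasp_force: 0.0
mark [ 5.51014e+02 -1.73746e+02 -2.10000e-02] 49.2 50.8
mark [ 5.52366e+02 -1.09424e+02 -2.10000e-02] 49.2 50.4
mark [ 5.53745e+02 -4.52970e+01 -2.20000e-02] 49.5 50.1
mark [ 5.55368e+02  1.91860e+01 -2.20000e-02] 49.0 50.4
mark [ 5.56586e+02  8.32710e+01 -2.20000e-02] 48.5 49.7
(550.4, -174.2, -0.021, 29.9, 29.5, None) px [280.0, 307.0]
(552.8, -110.1, -0.021, 30.1, 30.0, [88.0, 91.0, 253.0]) px [281.0, 253.0]
(553.0, -46.0, -0.022, 28.7, 30.0, [217.0, 107.0, 220.0]) px [280.0, 191.0]
(556.1, 21.4, 0.014, 30.4, 30.0, [131.0, 214.0, 95.0]) px [282.0, 119.0]
(555.9, 83.1, -0.022, 29.0, 30.1, [232.0, 116.0, 88.0]) px [280.0, 43.0]
step mm 22.9 maxturn 0.08
[[[0.063,0.002,0.096],[-0.003,-0.0,-0.075],0.6],[[0.063,0.002,0.096],[-0.003,-0.0,-0.075],0.6],[[0.063,0.002,0.096],[-0.003,-0.0,-0.075],0.6],[[0.063,0.003,0.096],[-0.003,-0.0,-0.075],0.6],[[0.063,0.003,0.096],[-0.003,-0.0,-0.075],0.6],[[0.063,0.004,0.096],[-0.003,-0.0,-0.075],0.6]]
```

```bash
python3 -m pendant '[[[0.063,0.002,0.096],[0,0,-0.075],0.6],[[0.063,0.002,0.096],[0,0,-0.075],0.6],[[0.063,0.002,0.096],[0,0,-0.075],0.6],[[0.063,0.003,0.096],[0,0,-0.075],0.6],[[0.063,0.003,0.096],[0,0,-0.075],0.6],[[0.063,0.004,0.096],[0,0,-0.075],0.6],[[0,0,0],[0,0,0],0.6],[[0,0,0],[0,0,0],0.6]]'
python3 - <<'E'
from h import *
plan([556.1,21.4,6],1.585,5,grip=0.6)
E
```

```text
time: 63.4
tool_pos: [557.5, 21.2, 50.7]
ee_rot: [2.206, 2.236, 0.0]
contact_force: [-0.7, -0.8, 0.7]
gripper_width: 52.6
grasp_force: 0.0
step mm 8.9 maxturn 0.0
[[[0.0,-0.001,0.045],[0.001,0.001,-0.002],0.6],[[0.0,-0.001,0.045],[0.001,0.001,-0.002],0.6],[[0.0,-0.001,0.045],[0.001,0.001,-0.002],0.6],[[0.0,-0.001,0.045],[0.001,0.001,-0.002],0.6],[[0.0,-0.001,0.045],[0.001,0.001,-0.002],0.6]]
```

```bash
python3 -m pendant '[[[0,-0.001,0.045],[0,0,0],0.6],[[0,-0.001,0.045],[0,0,0],0.6],[[0,-0.001,0.045],[0,0,0],0.6],[[0,-0.001,0.045],[0,0,0],0.6],[[0,-0.001,0.045],[0,0,0],0.6],[[0,0,0],[0,0,0],0.6],[[0,0,0],[0,0,0],0.6]]'
python3 -m pendant '[[[0,0,0],[0,0,0],0],[[0,0,0],[0,0,0],0],[[0,0,0],[0,0,0],0],[[0,0,-0.02],[0,0,0],0],[[0,0,-0.03],[0,0,0],0],[[-0.011,-0.003,0],[0,0,0.46],0],[[0,0,0],[0,0,0],0],[[0,0,0],[0,0,0],0]]'
python3 - <<'E'
from h import *
plan([555.4,19.2,6],1.548,3,grip=0)
E
```

```text
time: 64.28
tool_pos: [556.1, 21.5, 5.2]
ee_rot: [-2.206, -2.237, -0.0]
contact_force: [0.2, -0.0, -0.4]
gripper_width: 52.8
grasp_force: 0.0
time: 65.28
tool_pos: [555.4, 19.1, 15.4]
ee_rot: [-2.247, -2.195, 0.0]
contact_force: [-0.0, 0.3, -1.0]
gripper_width: 36.1
grasp_force: 30.0
step mm 3.1 maxturn 0.0
[[[0.0,0.0,0.016],[-0.001,0.0,-0.002],0],[[0.0,0.0,0.016],[-0.001,0.0,-0.002],0],[[0.0,0.0,0.016],[-0.001,0.0,-0.002],0]]
```

```bash
python3 -m pendant '[[[0,0,0.016],[0,0,0],0],[[0,0,0.016],[0,0,0],0],[[0,0,0.015],[0,0,0],0],[[0,0,0],[0,0,0],0],[[0,0,0],[0,0,0],0.6],[[0,0,0],[0,0,0],0.6],[[0,0,0],[0,0,0],0.6]]'
python3 -m pendant '[[[0,0,-0.1],[0,0,0],0.6],[[0,0,-0.2],[0,0,0],0.6],[[0,0,-0.3],[0,0,0],0.6],[[-0.2,-0.05,-0.3],[0,0,0],0],[[-0.25,-0.05,-0.2],[0,0,0],0],[[-0.2,0,0],[0,0,0],0],[[0,0,0],[0,0,0],0],[[0,0,0],[0,0,0],0]]'
python3 - <<'E'
from h import *
c=eyes.read_camera("wrist"); cv2.imwrite("pics/w7.png",c["img"]); marks(c); white_boxes(c,42)
c=eyes.read_camera("top");white_boxes(c,42)
print(telemetry.observe()["tool_pos"])
for nm in["release_top"]:
  for q in eyes.mark_of(nm,c)[:1]: print(q["confidence"],q["xy"],pix2w(c,*q["xy"],135))
b,g,r=[c["img"][...,i].astype(int) for i in range(3)]
V,U=np.indices(b.shape); ym=(r-b>120)&(g-b>110)&(U>410)&(U<445)&(V<170)&(V>140);ys,xs=np.nonzero(ym);print("button",len(xs),pix2w(c,xs.mean(),ys.mean(),135))
E
```

```text
time: 66.15
tool_pos: [555.6, 19.2, 6.2]
ee_rot: [2.247, 2.195, 0.0]
contact_force: [0.3, 0.5, -0.2]
gripper_width: 52.5
grasp_force: 0.0
time: 67.15
tool_pos: [534.4, -102.0, 216.9]
ee_rot: [2.246, 2.196, 0.001]
contact_force: [-0.2, -0.2, -0.3]
gripper_width: 6.3
grasp_force: 0.0
mark [ 5.50960e+02 -1.73455e+02 -2.20000e-02] 49.6 50.1
mark [ 5.52567e+02 -1.09116e+02 -2.20000e-02] 50.2 49.9
mark [ 5.54271e+02 -4.46790e+01 -2.20000e-02] 50.0 49.9
mark [ 5.5597e+02  1.9128e+01 -2.6000e-02] 49.3 49.7
(529.5, -306.7, -0.021, 29.8, 39.8, None) px [280.0, 341.0]
(550.4, -173.4, -0.022, 29.7, 31.1, None) px [295.0, 245.0]
(552.7, -109.6, -0.022, 29.2, 30.9, [90.0, 92.0, 252.0]) px [297.0, 194.0]
(553.4, -45.9, -0.022, 29.5, 29.9, [218.0, 110.0, 221.0]) px [296.0, 136.0]
(554.9, 19.6, -0.022, 30.0, 30.3, [131.0, 213.0, 76.0]) px [298.0, 71.0]
(551.9, -44.8, -0.013, 32.3, 29.9, [220.0, 117.0, 220.0]) px [314.0, 187.0]
(555.3, 20.9, -0.014, 29.8, 29.9, [136.0, 213.0, 75.0]) px [288.0, 186.0]
(556.1, 82.9, -0.012, 29.7, 29.9, [239.0, 126.0, 97.0]) px [263.0, 186.0]
[ 534.44370653 -101.17266543  216.43917229]
0.6 [430.2, 150.5] [ 624.37065373 -306.85738879  135.        ]
button 153 [ 616.21313818 -303.22879894  135.        ]
```

The row is good: every box is within 1 mm and square. Next I go round to above the button with closed fingers.

```bash
python3 -m pendant '[[[-0.2,0,0],[0,0,0],0],[[-0.2,0,0],[0,0,0],0],[[-0.2,0,0],[0,0,0],0],[[-0.2,0,0],[0,0,0],0],[[-0.2,0.02,0],[0,0,0],0],[[0,0.13,0],[0,0,0],0],[[0,0.15,0],[0,0,0],0],[[0,0,0],[0,0,0],0]]'
python3 -m pendant '[[[0,0,0],[0,0,0],0]]'
python3 - <<'E'
from h import *
plan([618,-306,140],1.548,4,grip=0)
c=eyes.read_camera("scene"); cv2.imwrite("pics/s5.png",c["img"])
E
```

```text
time: 68.3
tool_pos: [591.9, -301.9, 215.5]
ee_rot: [-2.242, -2.199, -0.003]
contact_force: [-0.3, 0.6, 0.1]
gripper_width: 0.9
grasp_force: 0.0
time: 68.42
tool_pos: [589.5, -303.3, 215.8]
ee_rot: [-2.245, -2.196, 0.001]
contact_force: [-0.0, -0.6, -0.9]
gripper_width: 0.6
grasp_force: 0.0
step mm 20.2 maxturn 0.0
[[[-0.003,0.036,0.095],[-0.003,-0.002,0.003],0],[[-0.003,0.036,0.095],[-0.003,-0.002,0.003],0],[[-0.003,0.036,0.095],[-0.003,-0.002,0.003],0],[[-0.003,0.036,0.095],[-0.003,-0.002,0.003],0]]
```

View pics/s5.png

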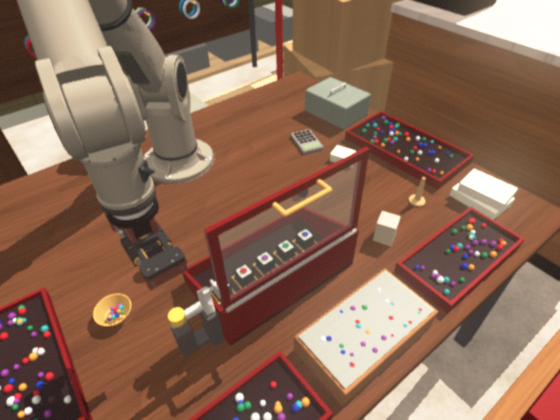

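The scene shows the door up at (290,215), the row of boxes inside, and the arm clear of the door. I go above the button and down near it.

```bash
python3 -m pendant '[[[-0.003,0.07,0],[0,0,0],0],[[-0.003,0.07,0.05],[0,0,0],0],[[-0.003,0,0.11],[0,0,0],0],[[-0.002,0,0.11],[0,0,0],0],[[0,0,0.11],[0,0,0],0],[[0,0,0],[0,0,0],0],[[0,0,0],[0,0,0],0]]'
python3 - <<'E'
from h import *
plan([618,-305.5,109.5],1.548,4,grip=0)
E
```

```text
time: 69.35
tool_pos: [618.3, -307.1, 140.7]
ee_rot: [2.247, 2.195, 0.001]
contact_force: [-0.3, 0.6, 0.5]
gripper_width: 0.4
grasp_force: 0.0
step mm 7.8 maxturn 0.0
[[[0.002,-0.001,0.039],[0.003,0.0,-0.001],0],[[0.002,-0.001,0.039],[0.003,0.0,-0.001],0],[[0.002,-0.0,0.039],[0.003,0.0,-0.001],0],[[0.002,-0.0,0.039],[0.003,0.0,-0.001],0]]
```

```bash
python3 -m pendant '[[[0.002,0,0.04],[0,0,0],0],[[0.002,0,0.04],[0,0,0],0],[[0.002,0,0.03],[0,0,0],0],[[0,0,0.03],[0,0,0],0],[[0,0,0],[0,0,0],0],[[0,0,0],[0,0,0],0]]'
```

```text
time: 70.1
tool_pos: [618.6, -306.7, 115.4]
ee_rot: [2.245, 2.193, 0.0]
contact_force: [-5.3, 0.8, 19.6]
gripper_width: 0.4
grasp_force: 9.6
```

```bash
python3 -m pendant '[[[0,0,0],[0,0,0],0],[[0,0,0],[0,0,0],0],[[0,0,0],[0,0,0],0],[[0,0,0],[0,0,0],0],[[0,0,0],[0,0,0],0],[[0,0,0],[0,0,0],0],[[0,0,0],[0,0,0],0],[[0,0,0],[0,0,0],0]]'
python3 - <<'E'
from h import *
c=eyes.read_camera("scene")
for q in eyes.mark_of("door_handle",c)[:2]:
    X=pix2w(c,*q["xy"]); print(q["confidence"],q["xy"],X, "theta",np.arctan2(X[2]-135,669-X[0])+.204)
E
```

```text
time: 71.1
tool_pos: [618.7, -306.7, 115.4]
ee_rot: [2.245, 2.192, 0.0]
contact_force: [-5.4, 0.6, 19.9]
gripper_width: 0.5
grasp_force: 9.6
0.57 [263.8, 173.4] [570.36349487 -45.22151846 322.21283529] theta 1.2898858493367347
```

```bash
python3 -m pendant '[[[0,0,0],[0,0,0],0],[[0,0,0],[0,0,0],0],[[0,0,0],[0,0,0],0],[[0,0,-0.05],[0,0,0],0],[[0,0,-0.1],[0,0,0],0],[[0,0,-0.2],[0,0,0],0],[[0,0,-0.2],[0,0,0],0],[[-0.1,0,0],[0,0,0],0]]'
python3 -m pendant '[[[-0.15,0,0],[0,0,0],0],[[-0.15,0,0],[0,0,0],0],[[0,0,0],[0,0,0],0],[[0,0,0],[0,0,0],0],[[0,0,0],[0,0,0],0],[[0,0,0],[0,0,0],0],[[0,0,0],[0,0,0],0],[[0,0,0],[0,0,0],0]]'
for i in 1 2 3 4; do python3 -m pendant '[[[0,0,0],[0,0,0],0],[[0,0,0],[0,0,0],0],[[0,0,0],[0,0,0],0],[[0,0,0],[0,0,0],0],[[0,0,0],[0,0,0],0],[[0,0,0],[0,0,0],0],[[0,0,0],[0,0,0],0],[[0,0,0],[0,0,0],0]]' | grep -E "time|contact"; done
python3 - <<'E'
from h import *
c=eyes.read_camera("top");cv2.imwrite("pics/t9.png",c["img"])
for q in eyes.mark_of("door_handle",c)[:1]:
    X=pix2w(c,*q["xy"]); print(q["confidence"],q["xy"],X)
marks(c);white_boxes(c,42,130)
for nm in["loupe","bead_bowl","card_box","tall_carton","ring_cone","polish_jar"]:
    for q in eyes.mark_of(nm,c)[:1]: print(nm,round(q["confidence"],2),pix2w(c,*q["xy"],0).round())
c=eyes.read_camera("scene");
for q in eyes.mark_of("door_handle",c)[:1]:
    X=pix2w(c,*q["xy"]); print(q["confidence"],q["xy"],X)
E
```

```text
time: 72.2
tool_pos: [619.7, -324.0, 226.6]
ee_rot: [2.24, 2.196, 0.006]
contact_force: [-0.3, 0.4, -1.3]
gripper_width: 0.2
grasp_force: 0.0
time: 73.2
tool_pos: [615.9, -385.7, 222.2]
ee_rot: [2.247, 2.196, -0.0]
contact_force: [0.2, -0.9, 0.7]
gripper_width: 0.7
grasp_force: 0.0
time: 74.2
contact_force: [0.9, 0.2, 0.4]
time: 75.2
contact_force: [-0.5, -0.3, 0.1]
time: 76.2
contact_force: [-0.4, 0.8, 0.8]
time: 77.2
contact_force: [0.1, -0.6, -1.1]
0.74 [313.6, 222.3] [463.43810203 -37.77657057  96.81923193]
loupe 0.73 [401. 211.   0.]
bead_bowl 0.62 [ 448. -393.    0.]
card_box 0.19 [ 444. -399.    0.]
tall_carton 0.91 [672. 268.   0.]
ring_cone 0.58 [ 369. -257.    0.]
polish_jar 0.81 [ 369. -259.    0.]
0.65 [242.5, 225.2] [468.60348103 -48.19924408  94.36345472]
```

View pics/t9.png

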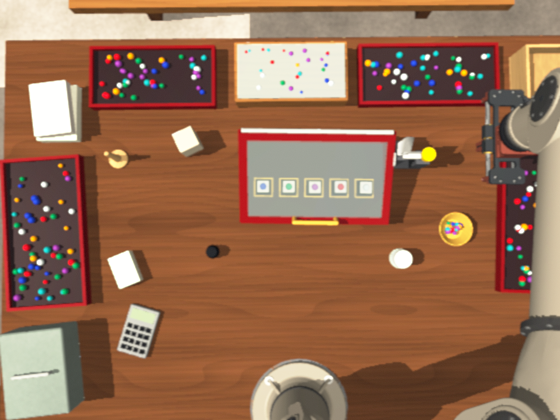

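The door is shut, with the handle at (315,222) where it started. All five boxes stand in an even row on their squares (row 187), and the bystanders have not moved. I hand in.

```bash
python3 -c "
from station import manip
print(manip.hand_in())"
```

```text
the job is handed in; nothing more can be done
None
```

The job is handed in at about 77 s: all five gem boxes stand centred and square on their gold squares (within about 1 mm when last measured with the door up), the door was released with the button and sank fully shut, and the other things on the counter are where they were.

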